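# Sort the microscopy bench into its trays

## Task

Clear up after the microscopy session: stand the two capped amber vials in the oblong two-bay rack, one in each bay, stand the two microscope objectives in the square shallow tray, one on each side of its middle bar, and stand the small steel beaker in the round dish, all upright and flat on the floor of their trays. Set each piece down without dropping it or tipping it over, and leave the reagent bottle and the petri dish where they are.

Things in the scene. Friction and masses are not known exactly. Their poses are not given: they have to be found in the camera images.
- vial_a: one sample vial standing upright: amber glass cylinder 28 mm in diameter with a black screw cap 26 mm in diameter, 80 mm tall in all (glass to 63 mm, cap above), about 60 g; origin at the centre of its underside, z up
- vial_b: the other, identical sample vial standing upright: amber glass cylinder 28 mm in diameter with a black screw cap 26 mm in diameter, 80 mm tall in all (glass to 63 mm, cap above), about 60 g; origin at the centre of its underside, z up
- lens_a: one microscope objective standing upright on its wide end: dark steel cylinder 30 mm in diameter up to 44 mm, then a bright steel cone that narrows from 25 mm to a 14 mm nose, 58 mm tall in all, about 140 g; origin at the centre of its underside, z up
- lens_b: the other, identical microscope objective standing upright on its wide end: dark steel cylinder 30 mm in diameter up to 44 mm, then a bright steel cone that narrows from 25 mm to a 14 mm nose, 58 mm tall in all, about 140 g; origin at the centre of its underside, z up
- beaker: small empty open-topped stainless steel beaker standing upright: outside diameter 50 mm (51 mm at the rim), 70 mm tall, wall 3 mm, about 90 g; origin at the centre of its underside, z up
- rack: vial rack: oblong grey plastic box, fixed to the bench, 64 mm along its own x by 124 mm along its own y, walls 26 mm high and 4 mm thick, floor 4 mm thick; a wall 26 mm high across its middle (at y = 0, along x) makes two bays, each 56 x 56 mm inside, centred at y = +30 mm and y = -30 mm; origin at the centre of its underside, on the bench; z up
- lens_tray: objective tray: square shallow grey plastic tray, fixed to the bench, 116 x 116 mm, rim 10 mm high and 4 mm thick, floor 4 mm thick; a bar 10 mm high along its own x through its middle (at y = 0) makes two halves, each 108 mm along x by 52 mm along y inside, centred at y = +28 mm and y = -28 mm; origin at the centre of its underside, on the bench; z up
- dish: round shallow grey plastic dish, fixed to the bench, outside diameter 110 mm, rim 12 mm high and 4 mm thick, floor 4 mm thick, 102 mm across inside; origin at the centre of its underside, on the bench
- bottle: bystander, to be left alone: closed amber reagent bottle with a paper label, 60 mm in diameter, 110 mm tall, standing on the bench; origin at the centre of its underside
- petri: bystander, to be left alone: flat closed petri dish with dark red contents, 94 mm in diameter, 20 mm high, lying on the bench; origin at the centre of its underside

How it is judged:
By the outcome, as a careful person would: the job done as asked, in the order asked, and still so for the second after the job is handed in, with the robot touching nothing.
It also fails if it takes over 120 s, if anything falls off the work surface, if the arm or the gripper's body presses on something with over 40 N, if the wrist force passes 120 N, or if a joint passes its speed limit or range.

## Robot

A 6-joint arm with a two-finger parallel gripper is mounted at the origin on the work surface. World frame = base frame: x ahead of the robot, y to its left, z up, the work surface at z = 0. Lengths are in m, angles in rad, forces in N, time in s.
With the tool pointing down it reaches from about 0.35 to 0.875 m from the base axis. Payload 4.2 kg.
Tool frame: the origin (TCP) lies at the very end of the fingers, on their centre line; the grasp point (between the pads) lies 19 mm behind it; z points along the fingers, y is the direction in which the jaws open and shut (so a half turn about z gives the same grasp; the last joint's range is limited). The gripper opens to 85 mm and grips with 20 to 120 N. Pads are 22 mm wide; open, the fingers measure 114 mm over their backs; the gripper's body (76 mm by 85 mm) begins 54 mm behind the grasp point. The pads swing forward as they close: fully open they stand 13 mm farther back than shut.
Start: joints at [-0.933, 0.385, 0.008, 0, -1.194, -0.259], TCP at [0.231, -0.581, 0.231] pointing down, gripper open.
Joint ranges: [-3.14, 3.14], [-1.21, 2.06], [-1.07, 1.41], [-3.16, 2.05], [-2.99, -0.16], [-3.1, 3.1]. Speed limits (rad/s): [2.79, 2.79, 3.14, 3.14, 3.14, 3.14].

## Interface

Orientations are given as a unit quaternion [w, x, y, z].
In Python, from cell import ctrl gives the robot as it stands.
- The arm moves only by the tool drive_tool, never from a script. Its argument "deltas" is a list of rows, each an object of numbers: "hand": the gripper command: -1 is fully open, 1 is shut, values between are in proportion; "dx", "dy", "dz": the shift along the tool's x, y, z in mm; "wx", "wy", "wz": the turn, a rotation vector about the tool's x, y, z in degrees. A call has 1 to 10 rows; each row is the pose to reach, as a shift and turn from the pose commanded when the call began, along the tool's axes at that moment; what a row does not reach only later rows make up. A row lasts 1/10 s, in which the tool goes at most 50 mm and 8.59 degrees, less where a joint would pass 70% of its speed; a pose out of reach is approached as far as the arm can. A call with a gripper value outside its range is refused whole. The fingers move at their own pace and stop on an object; "squeeze" is the grip in N (left out, the last holds). Time passes only in rows, so rows that repeat a pose let the fingers close. It gives the time, the measured TCP pose, the force and the opening at its end, in the units of the state.
- ctrl.get_state(): the state, without advancing time (a new reading comes with each control period).
- ctrl.grab_frame(name): name is "side" or "top" or "wrist"; returns a dict with "frame" (420x560x3 uint8, blue, green, red), "fx", "fy", "cx", "cy" (pixels), "rvec" (rotation vector, rad) and "tvec" (3), from world to camera coordinates, as OpenCV has them. Camera axes: x right, y down, z forward; pixel columns grow to the right and rows downward; lengths in m; the calibration is good to about 2 mm. A picture is of the moment at which its call begins. There is no depth.
- ctrl.close_job(): hands the job in, once; it reports no verdict.
The state is a dict: "time": time; "joint_positions": joint angles; "qd": joint speeds; "effort": joint torques, N m; "tool_pos": TCP position; "ee_rot": TCP orientation; "force": force on the tool from outside, world axes, zero at the start; "moment": the same for the moment, N m; "grip_width": finger opening in m.
Only numpy, scipy, OpenCV 4.12 (cv2) and the standard library are available. Lean on these libraries where they do the work, as an engineer would, in place of code of your own. Each camera call takes 0.05 s, during which the arm holds its last target.

## Working session

There is one attempt and no reset: what is moved stays moved. The work goes in short steps, Python scripts to look and compute and a tool call to move; the robot and the scene stay as the last step left them, time stands still between calls to the robot, and variables do not carry over. Pictures are saved under pics/ and viewed, and the job is handed in when it is done.

Besides the shell and the picture viewer there is one more tool, called after "Request:" as name([rows], argument=value, ...), one row to a line, values as JSON. drive_tool: Moves the arm, as the interface text tells. Its arguments: {"type":"object","properties":{"deltas":{"type":"array","items":{"type":"object","properties":{"hand":{"type":"number"},"dx":{"type":"number"},"dy":{"type":"number"},"dz":{"type":"number"},"wx":{"type":"number"},"wy":{"type":"number"},"wz":{"type":"number"}}}},"squeeze":{"type":"number"}},"required":["deltas"]}

```bash
ls; mkdir -p pics; python3 - <<'E'
from cell import ctrl
import cv2,json
s=ctrl.get_state();print(s)
for n in ["side","top","wrist"]:
    f=ctrl.grab_frame(n);cv2.imwrite(f"pics/{n}0.png",f["frame"]);print(n,{k:v for k,v in f.items() if k!="frame"})
E
```

```text
pics
{'time': 0.0, 'joint_positions': array([-9.33404992e-01,  3.85547638e-01,  6.60941981e-03, -5.33143624e-04,
       -1.19402373e+00, -2.58630002e-01]), 'qd': array([-1.33688698e-03,  2.15287640e-04, -6.08610975e-04, -1.19969042e-03,
        1.38195934e-03, -1.93919739e-05]), 'effort': array([-3.13693108e-04, -3.92287838e+01,  1.88399935e+01,  4.18614998e+00,
       -4.65654273e-03,  1.20432492e-05]), 'tool_pos': array([ 0.23092227, -0.58012552,  0.2302155 ]), 'ee_rot': array([-2.45728705e-04, -1.88153966e-01,  9.82138916e-01,  1.08327334e-03]), 'force': array([ 0.18540818, -1.36004537,  0.11864928]), 'moment': array([ 0.05579459, -0.01103586, -0.03627508]), 'grip_width': 0.08559337233188946}
side {'fx': 430.47717660077865, 'fy': 430.47717660077865, 'cx': 279.68468797811215, 'cy': 210.50003310613883, 'rvec': array([ 0.31180091, -2.79622022,  1.23337521]), 'tvec': array([0.53104799, 0.12244861, 0.92793768])}
top {'fx': 405.05001575102267, 'fy': 405.05001575102267, 'cx': 274.3706787140413, 'cy': 210.19806456227258, 'rvec': array([ 2.07269553, -2.14006701,  0.23761691]), 'tvec': array([0.0202728 , 0.543371  , 0.92682987])}
wrist {'fx': 330.7215863403927, 'fy': 330.7215863403927, 'cx': 281.35323762386815, 'cy': 211.8830706212249, 'rvec': array([-1.66642866, -2.45542747, -0.34911298]), 'tvec': array([ 0.62277189, -0.03561579,  0.38038372])}
```

View pics/top0.png

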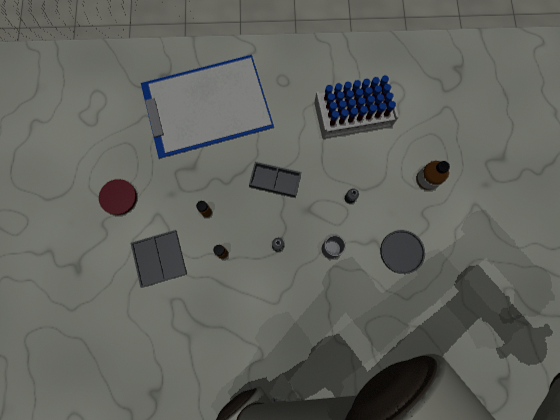

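View pics/side0.png

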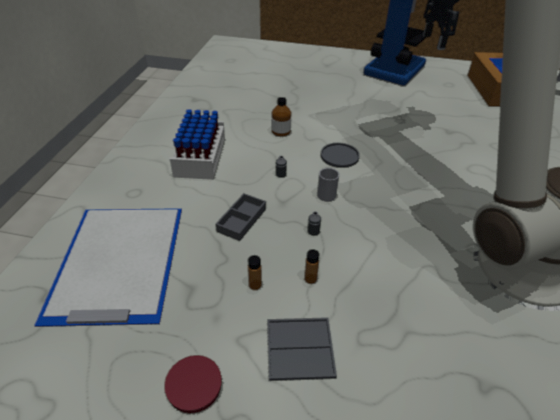

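View pics/wrist0.png

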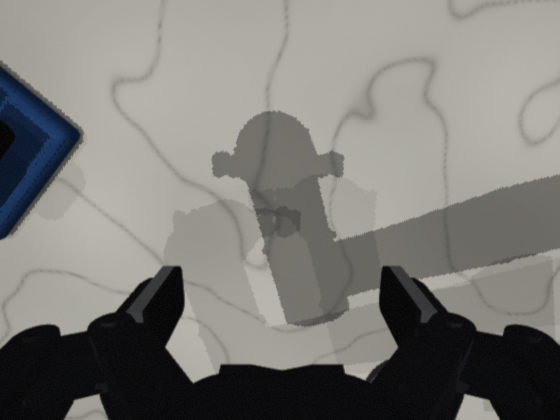

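The top view shows the vials at about (204,209) and (221,252), the lenses at (352,196) and (278,244), and the beaker at (333,246). The rack is at (275,180), the tray at (160,258) and the dish at (402,251). Next I'll enlarge this area and get rough positions.

```bash
cat > h.py <<'E'
import cv2,numpy as np
from cell import ctrl
def ray(f,u,v):
    R,_=cv2.Rodrigues(f["rvec"]);t=np.array(f["tvec"])
    d=R.T@np.array([(u-f["cx"])/f["fx"],(v-f["cy"])/f["fy"],1.]);return -R.T@t,d
def onz(f,u,v,z):
    c,d=ray(f,u,v);return (c+d*(z-c[2])/d[2])[:2]
def proj(f,p):
    K=np.array([[f["fx"],0,f["cx"]],[0,f["fy"],f["cy"]],[0,0,1.]])
    return cv2.projectPoints(np.array(p,float).reshape(-1,1,3),f["rvec"],f["tvec"],K,None)[0].reshape(-1,2)
E
python3 - <<'E'
from h import *
f=ctrl.grab_frame("top");im=f["frame"]
c,_=ray(f,0,0);print("cam",c)
cv2.imwrite("pics/topz1.png",cv2.resize(im[150:300,95:295],None,fx=4,fy=4,interpolation=cv2.INTER_CUBIC))
cv2.imwrite("pics/topz2.png",cv2.resize(im[150:300,250:450],None,fx=4,fy=4,interpolation=cv2.INTER_CUBIC))
s=ctrl.grab_frame("side");print("side",ray(s,0,0)[0])
cv2.imwrite("pics/sidez.png",cv2.resize(s["frame"][120:400,190:390],None,fx=2.1,fy=2.1,interpolation=cv2.INTER_CUBIC))
E
```

```text
cam [0.32791101 0.01037395 1.02325138]
side [0.4037604  0.703173   0.70753037]
```

View pics/topz1.png

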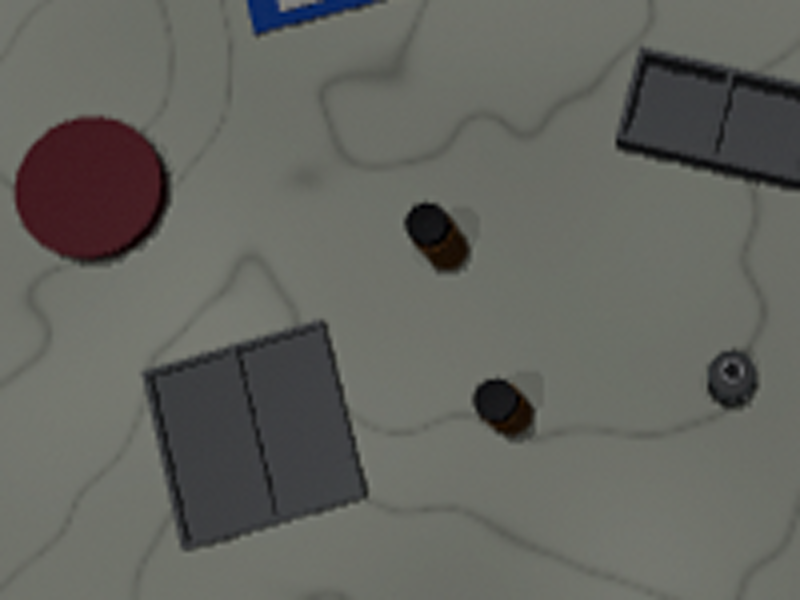

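View pics/topz2.png

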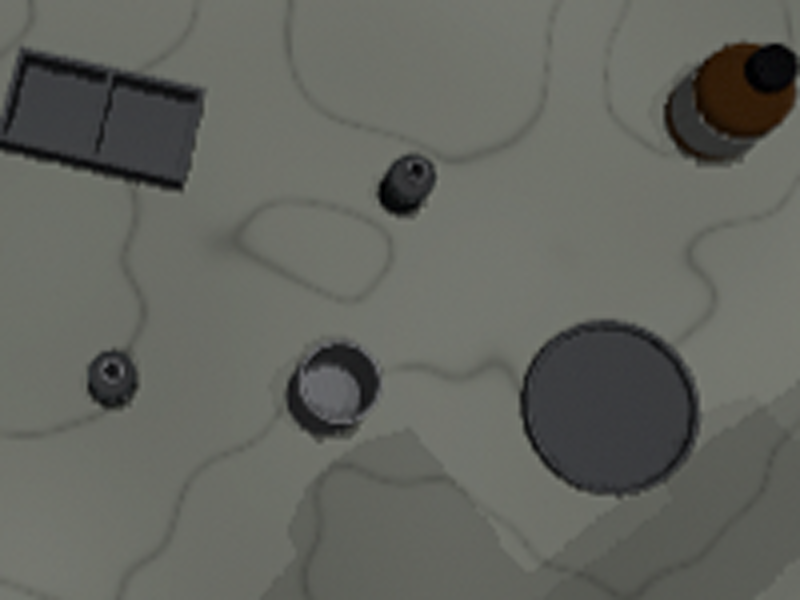

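View pics/sidez.png

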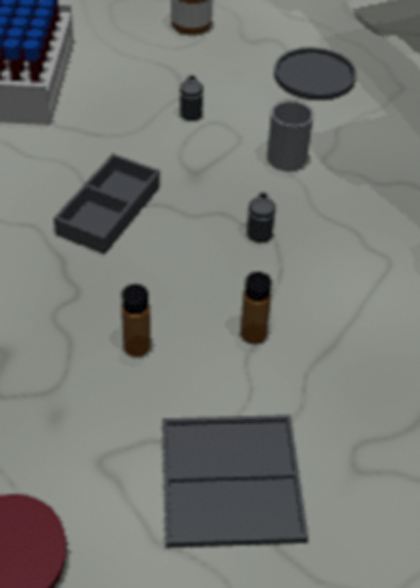

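The enlargements give clear cap centres, lens noses, the beaker rim and the tray corners. I'll turn them into positions and check each against the side view.

```bash
python3 - <<'E'
from h import *
f=ctrl.grab_frame("top");s=ctrl.grab_frame("side")
o=lambda p,x0:((p[0]+.5)/4-.5+x0,(p[1]+.5)/4-.5+150)
def P(n,p,x0,z):
    u,v=o(p,x0);w=onz(f,u,v,z);print(n,np.round(w*1000,1),"r",round(float(np.hypot(*w)),3));return w
v=s["frame"].copy();v=cv2.resize(v,None,fx=2,fy=2)
def mark(w,z):
    q=proj(s,[[*w,z]])[0];cv2.circle(v,tuple(int(round(k)) for k in q*2),2,(0,255,0),-1)
for n,p,x0,z in [("v1",(430,224),95,.08),("v2",(500,402),95,.08),("l1",(732,371),95,.058),("l1",(112,371),250,.058),("l2",(416,170),250,.058),("bk",(339,382),250,.07),("dish",(610,408),250,.012)]:
    w=P(n,p,x0,z);mark(w,z);mark(w,0)
for nm,cs,x0,z in [("tray",[(145,373),(324,321),(368,495),(186,550)],95,.010),]:
    W=[P(nm,c,x0,z) for c in cs];[mark(w,z) for w in W];W=np.array(W);print(nm,W.mean(0),[np.linalg.norm(W[i]-W[i-1]) for i in range(4)])
# rack: (640,48),(617,148) in z1 ; (205,88),(183,190) in z2 
W=[P("rack",(640,48),95,.026),P("rack",(205,88),250,.026),P("rack",(183,190),250,.026),P("rack",(617,148),95,.026)]
[mark(w,.026) for w in W];W=np.array(W);print(W.mean(0),[np.linalg.norm(W[i]-W[i-1]) for i in range(4)])
cv2.imwrite("pics/sm.png",v[200:800,300:800])
E
```

```text
v1 [556.  175.4] r 0.583
v2 [447.9 133.9] r 0.467
l1 [464.9  -2.4] r 0.465
l1 [464.9  -2.4] r 0.465
l2 [ 583.7 -194. ] r 0.615
bk [ 452.4 -136.2] r 0.472
dish [ 438.2 -313.5] r 0.539
tray [482.2 366.3] r 0.606
tray [511.9 254.4] r 0.572
tray [401.6 224.8] r 0.46
tray [371.7 336.1] r 0.501
tray [0.44186846 0.29541049] [np.float64(0.1145680703570653), np.float64(0.1157373926468544), np.float64(0.11411497800832533), np.float64(0.11523045764128868)]
rack [682.   49.7] r 0.684
rack [651.1 -68.9] r 0.655
rack [583.7 -51.8] r 0.586
rack [615.2  65.8] r 0.619
[ 0.63301566 -0.0013322 ] [np.float64(0.06874790270910527), np.float64(0.12257441758884201), np.float64(0.06950127966036991), np.float64(0.1217551957155864)]
```

View pics/sm.png

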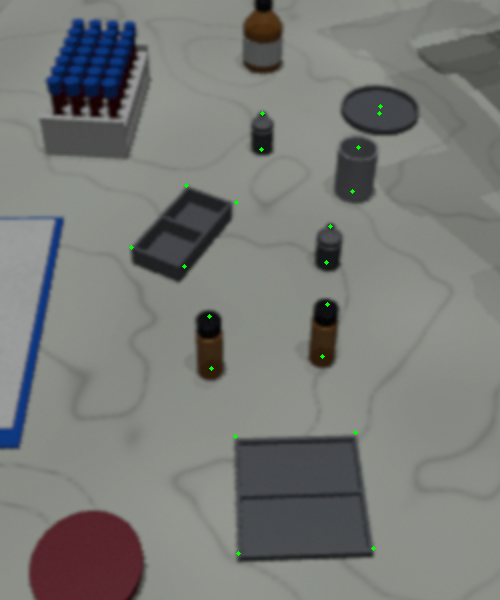

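The positions agree with the side view to about 2 mm. For the rack, the near edge I marked is the base of the wall, so with z = 0 there its centre comes to (636.5, -1.4) with yaw about -14.8°. I'll write a helper that turns target poses into tool-axis deltas.

```bash
cat >> h.py <<'E'
from scipy.spatial.transform import Rotation as Ro
def delta(x,y,z,jaw):
    """target TCP mm, jaw angle deg (world direction of tool y); print tool-axis shift/turn"""
    s=ctrl.get_state();q=s["ee_rot"];R=Ro.from_quat([q[1],q[2],q[3],q[0]]).as_matrix()
    best=None
    for a in (jaw,jaw+180):
        a=np.radians(a);Y=np.array([np.cos(a),np.sin(a),0]);Z=np.array([0,0,-1.]);T=np.c_[np.cross(Y,Z),Y,Z]
        w=np.degrees(Ro.from_matrix(R.T@T).as_rotvec())
        if best is None or np.linalg.norm(w)<np.linalg.norm(best): best=w
    d=R.T@(np.array([x,y,z])-s["tool_pos"]*1000)
    print("t %.2f"%s["time"],"pos",np.round(s["tool_pos"]*1000,1),"jaw",round(float(np.degrees(np.arctan2(R[1,1],R[0,1]))),1),"tilt z",np.round(R[:,2],3),"F",np.round(s["force"],1),"w",round(s["grip_width"]*1000,1),"j6 %.2f"%s["joint_positions"][5])
    print("dxyz",np.round(d,1),"w",np.round(best,2))
E
python3 -c "
from h import *
delta(556,175,190,165.2)"
```

```text
t 0.35 pos [ 231.1 -580.6  231.1] jaw 111.7 tilt z [-0.  0. -1.] F [ 1.2 -0.3  0.5] w 85.3 j6 -0.26
dxyz [-581.3  581.8   41.3] w [ 3.00e-02  1.00e-02 -5.35e+01]
```

Request:
drive_tool([
  {"dx": -581,"dy": 582,"dz": 41,"wz": -53.5,"hand": -0.4},
  {"dx": -581,"dy": 582,"dz": 41,"wz": -53.5,"hand": -0.4},
  {"dx": -581,"dy": 582,"dz": 41,"wz": -53.5,"hand": -0.4},
  {"dx": -581,"dy": 582,"dz": 41,"wz": -53.5,"hand": -0.4},
  {"dx": -581,"dy": 582,"dz": 41,"wz": -53.5,"hand": -0.4},
  {"dx": -581,"dy": 582,"dz": 41,"wz": -53.5,"hand": -0.4},
  {"dx": -581,"dy": 582,"dz": 41,"wz": -53.5,"hand": -0.4},
  {"dx": -581,"dy": 582,"dz": 41,"wz": -53.5,"hand": -0.4},
  {"dx": -581,"dy": 582,"dz": 41,"wz": -53.5,"hand": -0.4},
  {"dx": -581,"dy": 582,"dz": 41,"wz": -53.5,"hand": -0.4},
], squeeze=30)

```text
$.deltas[0]: bad value
```

```bash
python3 -c "
from h import *
delta(556,175,190,165.2)"
```

```text
t 0.35 pos [ 231.1 -580.6  231.1] jaw 111.7 tilt z [-0.  0. -1.] F [ 1.2 -0.3  0.5] w 85.3 j6 -0.26
dxyz [-581.3  581.8   41.3] w [ 3.00e-02  1.00e-02 -5.35e+01]
```

Request:
drive_tool([
  {"dx": -30,"dy": 30,"dz": 2,"wz": -5,"hand": -0.4},
  {"dx": -65,"dy": 65,"dz": 5,"wz": -10,"hand": -0.4},
  {"dx": -100,"dy": 100,"dz": 8,"wz": -15,"hand": -0.4},
  {"dx": -135,"dy": 135,"dz": 10,"wz": -20,"hand": -0.4},
  {"dx": -170,"dy": 170,"dz": 12,"wz": -25,"hand": -0.4},
  {"dx": -205,"dy": 205,"dz": 15,"wz": -30,"hand": -0.4},
  {"dx": -240,"dy": 240,"dz": 18,"wz": -35,"hand": -0.4},
  {"dx": -275,"dy": 275,"dz": 20,"wz": -40,"hand": -0.4},
  {"dx": -310,"dy": 310,"dz": 22,"wz": -45,"hand": -0.4},
  {"dx": -345,"dy": 345,"dz": 25,"wz": -50,"hand": -0.4},
], squeeze=30)

```text
$.deltas[0]: bad value
```

```bash
python3 -c "
from h import *
delta(556,175,190,165.2)"
```

```text
t 0.35 pos [ 231.1 -580.6  231.1] jaw 111.7 tilt z [-0.  0. -1.] F [ 1.2 -0.3  0.5] w 85.3 j6 -0.26
dxyz [-581.3  581.8   41.3] w [ 3.00e-02  1.00e-02 -5.35e+01]
```

Request:
drive_tool([
  {"dx": -30,"dy": 30,"dz": 2,"wx": 0,"wy": 0,"wz": -5,"hand": -0.4},
], squeeze=30)

```text
time: 0.45
tool_pos: [0.2472, -0.5441, 0.2285]
ee_rot: [-0.0, -0.23, 0.973, -0.0]
force: [0.6, 0.3, 0.3]
grip_width: 0.0734
```

All seven keys are needed in each row.

```bash
python3 -c "
from h import *
delta(556,175,190,165.2)"
```

```text
t 0.45 pos [ 247.2 -544.1  228.5] jaw 116.6 tilt z [-0.    -0.001 -1.   ] F [0.6 0.3 0.3] w 73.4 j6 -0.23
dxyz [-598.   504.8   37.6] w [-2.000e-02 -7.000e-02 -4.861e+01]
```

Request:
drive_tool([
  {"dx": -598,"dy": 505,"dz": 37,"wx": 0,"wy": 0,"wz": -48.6,"hand": -0.4},
  {"dx": -598,"dy": 505,"dz": 37,"wx": 0,"wy": 0,"wz": -48.6,"hand": -0.4},
  {"dx": -598,"dy": 505,"dz": 37,"wx": 0,"wy": 0,"wz": -48.6,"hand": -0.4},
  {"dx": -598,"dy": 505,"dz": 37,"wx": 0,"wy": 0,"wz": -48.6,"hand": -0.4},
  {"dx": -598,"dy": 505,"dz": 37,"wx": 0,"wy": 0,"wz": -48.6,"hand": -0.4},
  {"dx": -598,"dy": 505,"dz": 37,"wx": 0,"wy": 0,"wz": -48.6,"hand": -0.4},
  {"dx": -598,"dy": 505,"dz": 37,"wx": 0,"wy": 0,"wz": -48.6,"hand": -0.4},
  {"dx": -598,"dy": 505,"dz": 37,"wx": 0,"wy": 0,"wz": -48.6,"hand": -0.4},
  {"dx": -598,"dy": 505,"dz": 37,"wx": 0,"wy": 0,"wz": -48.6,"hand": -0.4},
  {"dx": -598,"dy": 505,"dz": 37,"wx": 0,"wy": 0,"wz": -48.6,"hand": -0.4},
], squeeze=30)

```text
time: 1.45
tool_pos: [0.4444, -0.0803, 0.2061]
ee_rot: [0.001, -0.611, 0.792, -0.0]
force: [0.1, -0.5, 0.5]
grip_width: 0.0598
```

```bash
python3 -c "
from h import *
delta(556,175,190,165.2)"
```

```text
t 1.45 pos [444.4 -80.3 206.1] jaw 165.3 tilt z [ 0.001  0.    -1.   ] F [ 0.1 -0.5  0.5] w 59.8 j6 -0.44
dxyz [-275.2  -43.2   16.3] w [-0.07  0.02  0.13]
```

Request:
drive_tool([
  {"dx": -275,"dy": -43,"dz": 16,"wx": 0,"wy": 0,"wz": 0,"hand": -0.4},
  {"dx": -275,"dy": -43,"dz": 16,"wx": 0,"wy": 0,"wz": 0,"hand": -0.4},
  {"dx": -275,"dy": -43,"dz": 16,"wx": 0,"wy": 0,"wz": 0,"hand": -0.4},
  {"dx": -275,"dy": -43,"dz": 16,"wx": 0,"wy": 0,"wz": 0,"hand": -0.4},
  {"dx": -275,"dy": -43,"dz": 16,"wx": 0,"wy": 0,"wz": 0,"hand": -0.4},
  {"dx": -275,"dy": -43,"dz": 16,"wx": 0,"wy": 0,"wz": 0,"hand": -0.4},
  {"dx": -275,"dy": -43,"dz": 16,"wx": 0,"wy": 0,"wz": 0,"hand": -0.4},
])

```text
time: 2.15
tool_pos: [0.5565, 0.1761, 0.1887]
ee_rot: [-0.0, -0.612, 0.791, -0.0]
force: [-0.8, -0.1, 0.3]
grip_width: 0.0597
```

```bash
python3 -c "
from h import *
delta(556,175,190,165.2)
f=ctrl.grab_frame('wrist');cv2.imwrite('pics/w1.png',f['frame'])
print(ray(f,280,210),proj(f,[[.556,.1754,.08],[.556,.1754,0]]))
"
```

```text
t 2.15 pos [556.5 176.1 188.7] jaw 165.5 tilt z [ 0. -0. -1.] F [-0.8 -0.1  0.3] w 59.7 j6 -0.84
dxyz [ 1.2  0.2 -1.3] w [-0.   -0.    0.31]
(array([0.53810023, 0.10842044, 0.33141504]), array([ 0.07099661,  0.26292088, -0.96222724])) [[280.25165294 207.77203663]
 [280.41470964 186.93917945]]
```

View pics/w1.png

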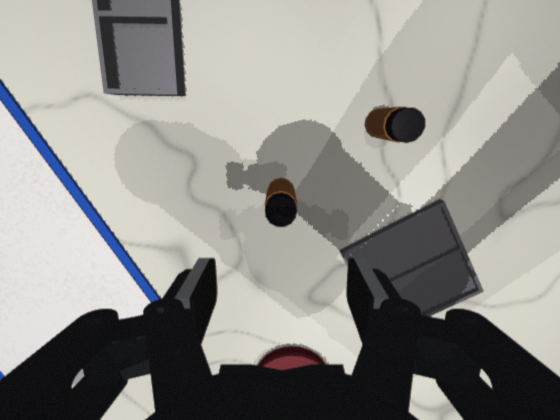

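The cap is at (281,209) against a predicted (280,208), which is good. I'll descend and grip with the tips at about 32 mm.

Request:
drive_tool([
  {"dx": 0.5,"dy": 0,"dz": 50,"wx": 0,"wy": 0,"wz": 0,"hand": -0.4},
  {"dx": 1,"dy": 0,"dz": 95,"wx": 0,"wy": 0,"wz": 0,"hand": -0.4},
  {"dx": 1,"dy": 0,"dz": 130,"wx": 0,"wy": 0,"wz": 0,"hand": -0.4},
  {"dx": 1,"dy": 0,"dz": 157,"wx": 0,"wy": 0,"wz": 0,"hand": -0.4},
  {"dx": 1,"dy": 0,"dz": 157,"wx": 0,"wy": 0,"wz": 0,"hand": -0.4},
  {"dx": 1,"dy": 0,"dz": 157,"wx": 0,"wy": 0,"wz": 0,"hand": 0.0},
  {"dx": 1,"dy": 0,"dz": 157,"wx": 0,"wy": 0,"wz": 0,"hand": 0.3},
  {"dx": 1,"dy": 0,"dz": 157,"wx": 0,"wy": 0,"wz": 0,"hand": 0.6},
  {"dx": 1,"dy": 0,"dz": 157,"wx": 0,"wy": 0,"wz": 0,"hand": 1},
  {"dx": 1,"dy": 0,"dz": 157,"wx": 0,"wy": 0,"wz": 0,"hand": 1},
], squeeze=30)

```text
time: 3.2
tool_pos: [0.5565, 0.1723, 0.035]
ee_rot: [0.002, -0.611, 0.792, -0.001]
force: [0.5, -0.2, 7.3]
grip_width: 0.027
```

```bash
python3 -c "
from h import *
delta(644.2,27.6,120,165.2)
f=ctrl.grab_frame('wrist');cv2.imwrite('pics/w2.png',f['frame'])
"
```

```text
t 3.20 pos [556.5 172.3  35. ] jaw 165.3 tilt z [ 0.004  0.002 -1.   ] F [ 0.5 -0.2  7.3] w 27.0 j6 -0.84
dxyz [ 117.6 -121.8  -84.9] w [-0.19  0.15  0.14]
```

View pics/w2.png

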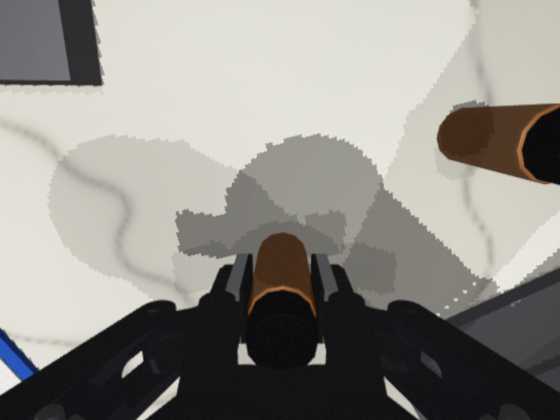

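Gripped at a width of 27 mm, with 7 N pressing down from the finger swing. Next I'll lift to 140 mm.

Request:
drive_tool([
  {"dx": 0,"dy": 0,"dz": -15,"wx": 0,"wy": 0,"wz": 0,"hand": 1},
  {"dx": 0,"dy": 0,"dz": -50,"wx": 0,"wy": 0,"wz": 0,"hand": 1},
  {"dx": 0,"dy": 0,"dz": -85,"wx": 0,"wy": 0,"wz": 0,"hand": 1},
  {"dx": 50,"dy": -50,"dz": -85,"wx": 0,"wy": 0,"wz": 0,"hand": 1},
  {"dx": 90,"dy": -95,"dz": -85,"wx": 0,"wy": 0,"wz": 0,"hand": 1},
  {"dx": 117,"dy": -122,"dz": -85,"wx": 0,"wy": 0,"wz": 0,"hand": 1},
  {"dx": 117,"dy": -122,"dz": -85,"wx": 0,"wy": 0,"wz": 0,"hand": 1},
  {"dx": 117,"dy": -122,"dz": -85,"wx": 0,"wy": 0,"wz": 0,"hand": 1},
])

```text
time: 4.05
tool_pos: [0.6442, 0.0252, 0.1175]
ee_rot: [0.0, -0.609, 0.793, 0.0]
force: [-1.1, 0.3, -0.4]
grip_width: 0.0272
```

```bash
python3 -c "
from h import *
delta(644.2,27.6,120,165.2)
f=ctrl.grab_frame('wrist');cv2.imwrite('pics/w3.png',f['frame'])
f=ctrl.grab_frame('side');cv2.imwrite('pics/s3.png',cv2.resize(f['frame'][150:300,170:370],None,fx=4,fy=4))
"
```

```text
t 4.05 pos [644.2  25.2 117.5] jaw 165.1 tilt z [ 0.  0. -1.] F [-1.1  0.3 -0.4] w 27.2 j6 -0.55
dxyz [-2.3  0.6 -2.5] w [-0.    0.01 -0.13]
```

View pics/w3.png

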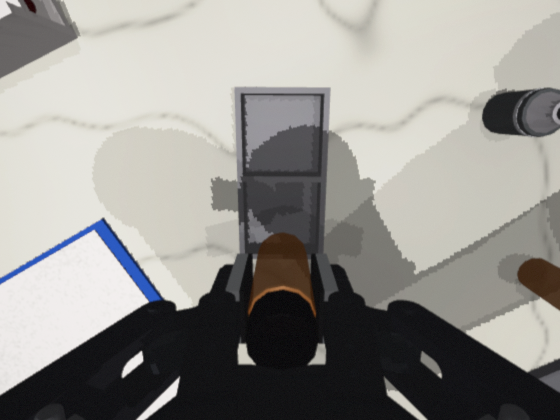

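View pics/s3.png

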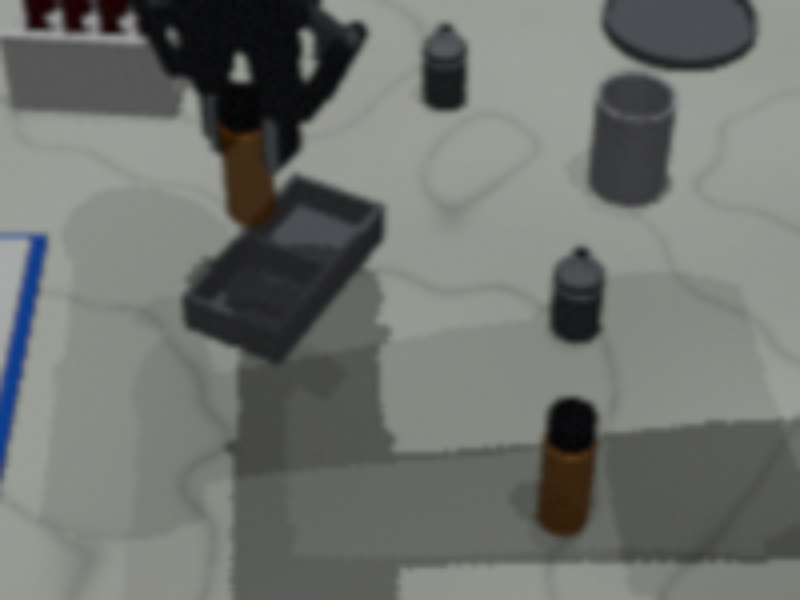

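The vial is held straight. In the wrist view the rack's rim spans u = 236 to 331 with its far edge at v = 88, so I'll check its centre from that.

```bash
python3 -c "
from h import *
f=ctrl.grab_frame('wrist')
a=onz(f,236,88,.026);b=onz(f,331,88,.026);d=(b-a);n=np.array([-d[1],d[0]])/np.linalg.norm(d)
print(a,b,np.linalg.norm(d));m=(a+b)/2
for s in(1,-1): print(m+n*s*.062, m+n*s*.092,m+n*s*.032)
delta(644.2,27.6,39,165.2)
"
```

```text
[ 0.64848658 -0.06500554] [ 0.58736334 -0.04893549] 0.06320045000654366
[ 0.60216015 -0.11693276] [ 0.59453202 -0.14594675] [ 0.60978829 -0.08791877]
[0.63368977 0.00299173] [0.6413179  0.03200572] [ 0.62606164 -0.02602226]
t 4.20 pos [642.8  28.3 117.7] jaw 165.3 tilt z [-0.001  0.    -1.   ] F [ 0.   0.9 -0.9] w 27.1 j6 -0.55
dxyz [ 0.3 -1.6 78.7] w [0.03 0.01 0.13]
```

Request:
drive_tool([
  {"dx": -1,"dy": 0,"dz": 35,"wx": 0,"wy": 0,"wz": 0,"hand": 1},
  {"dx": -1,"dy": 0,"dz": 60,"wx": 0,"wy": 0,"wz": 0,"hand": 1},
  {"dx": -1,"dy": 0,"dz": 72,"wx": 0,"wy": 0,"wz": 0,"hand": 1},
  {"dx": -1,"dy": 0,"dz": 75,"wx": 0,"wy": 0,"wz": 0,"hand": 1},
  {"dx": -1,"dy": 0,"dz": 75,"wx": 0,"wy": 0,"wz": 0,"hand": 1},
])

```text
time: 4.7
tool_pos: [0.644, 0.0294, 0.0432]
ee_rot: [0.0, -0.611, 0.791, -0.0]
force: [0.6, -0.5, 0.5]
grip_width: 0.027
```

```bash
python3 -c "
from h import *
delta(643,30,39,165.2)
f=ctrl.grab_frame('side');cv2.imwrite('pics/s4.png',cv2.resize(f['frame'][150:300,170:370],None,fx=4,fy=4))
delta(643,30,39,165.2)
"
```

```text
t 4.70 pos [644.   29.4  43.2] jaw 165.4 tilt z [ 0.001 -0.    -1.   ] F [ 0.6 -0.5  0.5] w 27.0 j6 -0.55
dxyz [-0.3  1.1  4.2] w [-0.04  0.    0.19]
t 4.75 pos [644.5  29.3  43.9] jaw 165.4 tilt z [ 0.002  0.    -1.   ] F [0.6 0.3 0. ] w 27.1 j6 -0.55
dxyz [-0.3  1.6  4.9] w [-0.11  0.04  0.17]
```

View pics/s4.png

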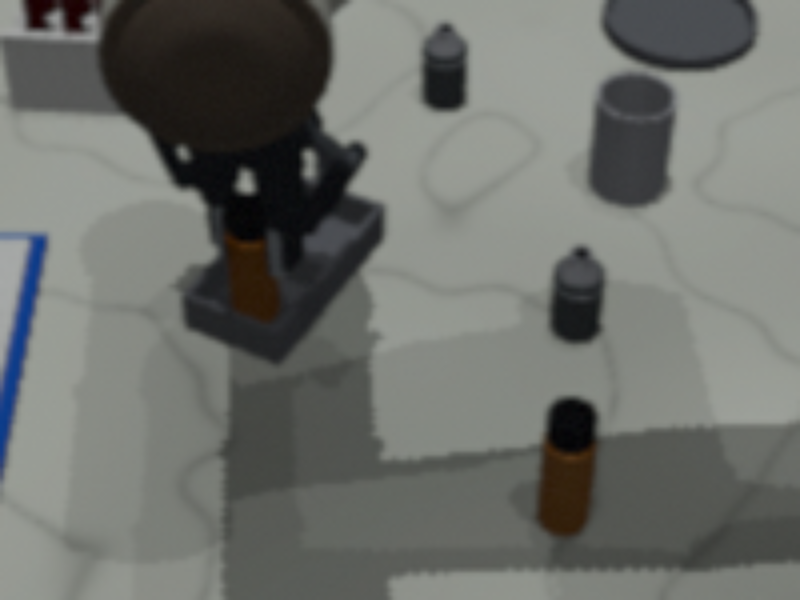

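The vial is within its bay. I'll lower it in small steps and watch the force.

Request:
drive_tool([
  {"dx": 0,"dy": 0,"dz": 1,"wx": 0,"wy": 0,"wz": 0,"hand": 1},
  {"dx": 0,"dy": 0,"dz": 2,"wx": 0,"wy": 0,"wz": 0,"hand": 1},
  {"dx": 0,"dy": 0,"dz": 3,"wx": 0,"wy": 0,"wz": 0,"hand": 1},
  {"dx": 0,"dy": 0,"dz": 3,"wx": 0,"wy": 0,"wz": 0,"hand": 1},
])

```text
time: 5.15
tool_pos: [0.6437, 0.0285, 0.0399]
ee_rot: [0.0, -0.611, 0.792, -0.0]
force: [0.1, 0.6, -0.3]
grip_width: 0.027
```

Request:
drive_tool([
  {"dx": 0,"dy": 0,"dz": 1,"wx": 0,"wy": 0,"wz": 0,"hand": 1},
  {"dx": 0,"dy": 0,"dz": 2,"wx": 0,"wy": 0,"wz": 0,"hand": 1},
  {"dx": 0,"dy": 0,"dz": 2,"wx": 0,"wy": 0,"wz": 0,"hand": 1},
])

```text
time: 5.45
tool_pos: [0.6439, 0.0285, 0.0391]
ee_rot: [0.0, -0.611, 0.792, -0.0]
force: [-1.9, 0.3, 5.3]
grip_width: 0.027
```

It touched the floor with 5 N. I'll release, then go up.

Request:
drive_tool([
  {"dx": 0,"dy": 0,"dz": 0,"wx": 0,"wy": 0,"wz": 0,"hand": 0.2},
  {"dx": 0,"dy": 0,"dz": 0,"wx": 0,"wy": 0,"wz": 0,"hand": -0.2},
  {"dx": 0,"dy": 0,"dz": 0,"wx": 0,"wy": 0,"wz": 0,"hand": -0.4},
  {"dx": 0,"dy": 0,"dz": 0,"wx": 0,"wy": 0,"wz": 0,"hand": -0.4},
  {"dx": 0,"dy": 0,"dz": -25,"wx": 0,"wy": 0,"wz": 0,"hand": -0.4},
  {"dx": 0,"dy": 0,"dz": -70,"wx": 0,"wy": 0,"wz": 0,"hand": -0.4},
  {"dx": 0,"dy": 0,"dz": -120,"wx": 0,"wy": 0,"wz": 0,"hand": -0.4},
  {"dx": 0,"dy": 0,"dz": -130,"wx": 0,"wy": 0,"wz": 0,"hand": -0.4},
])

```text
time: 6.25
tool_pos: [0.6473, 0.029, 0.175]
ee_rot: [0.005, -0.611, 0.791, -0.003]
force: [1.1, -0.5, -0.6]
grip_width: 0.0595
```

```bash
python3 -c "
from h import *
f=ctrl.grab_frame('side');cv2.imwrite('pics/s5.png',cv2.resize(f['frame'][150:300,170:370],None,fx=4,fy=4))
delta(447.9,133.9,165,165.2)
"
```

```text
t 6.30 pos [646.6  29.1 173.9] jaw 165.3 tilt z [ 0.011  0.002 -1.   ] F [-0.1  0.1  0.4] w 59.8 j6 -0.55
dxyz [-51.1 218.8   7. ] w [-0.58  0.26  0.15]
```

View pics/s5.png

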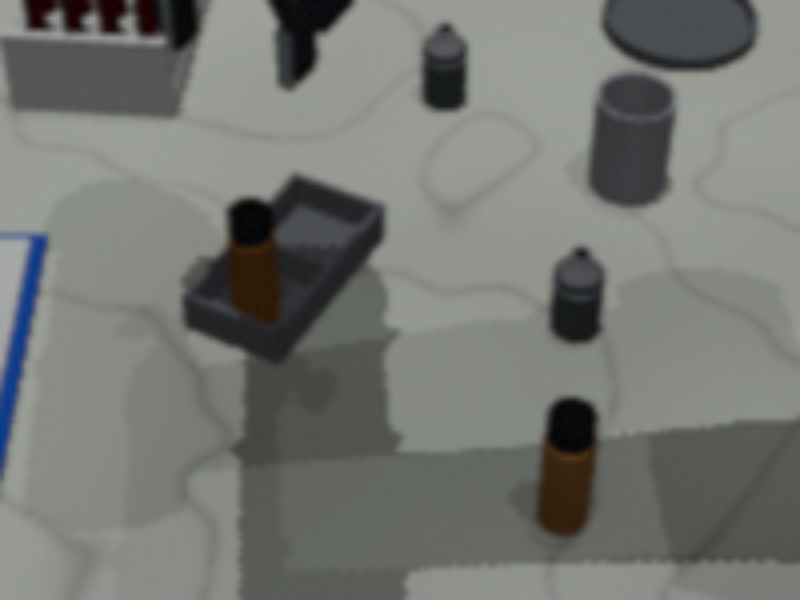

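The first vial is standing in its bay. Now the second vial.

Request:
drive_tool([
  {"dx": -11,"dy": 48,"dz": 1,"wx": 0,"wy": 0,"wz": 0,"hand": -0.4},
  {"dx": -22,"dy": 96,"dz": 3,"wx": 0,"wy": 0,"wz": 0,"hand": -0.4},
  {"dx": -34,"dy": 144,"dz": 5,"wx": 0,"wy": 0,"wz": 0,"hand": -0.4},
  {"dx": -45,"dy": 190,"dz": 6,"wx": 0,"wy": 0,"wz": 0,"hand": -0.4},
  {"dx": -51,"dy": 219,"dz": 7,"wx": 0,"wy": 0,"wz": 0,"hand": -0.4},
  {"dx": -51,"dy": 219,"dz": 7,"wx": 0,"wy": 0,"wz": 0,"hand": -0.4},
  {"dx": -51,"dy": 219,"dz": 7,"wx": 0,"wy": 0,"wz": 0,"hand": -0.4},
  {"dx": -51,"dy": 219,"dz": 7,"wx": 0,"wy": 0,"wz": 0,"hand": -0.4},
])

```text
time: 7.1
tool_pos: [0.4453, 0.1334, 0.1603]
ee_rot: [-0.0, -0.611, 0.792, -0.0]
force: [-0.1, -0.6, 0.2]
grip_width: 0.0598
```

```bash
python3 -c "
from h import *
delta(447.9,133.9,34,165.2)
f=ctrl.grab_frame('wrist');cv2.imwrite('pics/w6.png',f['frame'])
print(proj(f,[[.4479,.1339,.08],[.4479,.1339,0]]))
delta(447.9,133.9,34,165.2)
"
```

```text
t 7.10 pos [445.3 133.4 160.3] jaw 165.3 tilt z [-0. -0. -1.] F [-0.1 -0.6  0.2] w 59.8 j6 -0.90
dxyz [ -1.2  -2.4 126.3] w [ 0.01 -0.02  0.07]
[[276.31929979 221.20234107]
 [277.43705416 195.28816983]]
t 7.15 pos [445.5 133.3 160.2] jaw 165.2 tilt z [-0. -0. -1.] F [-0.8 -0.4 -0.1] w 60.2 j6 -0.90
dxyz [ -1.3  -2.2 126.2] w [ 0.02 -0.03  0.04]
```

View pics/w6.png

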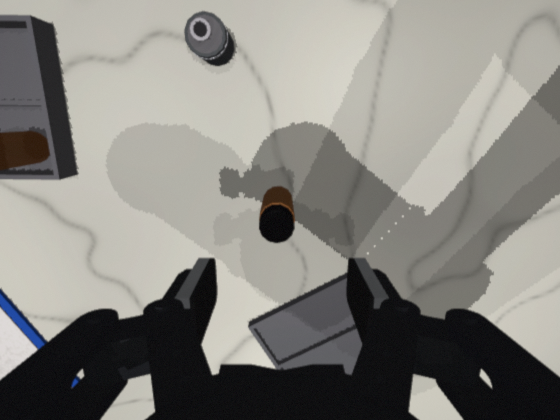

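The cap is at (277,224) against a predicted (276,221). I'll descend and grip.

Request:
drive_tool([
  {"dx": -1,"dy": -2,"dz": 45,"wx": 0,"wy": 0,"wz": 0,"hand": -0.4},
  {"dx": -1,"dy": -2,"dz": 90,"wx": 0,"wy": 0,"wz": 0,"hand": -0.4},
  {"dx": -1,"dy": -2,"dz": 118,"wx": 0,"wy": 0,"wz": 0,"hand": -0.4},
  {"dx": -1,"dy": -2,"dz": 127,"wx": 0,"wy": 0,"wz": 0,"hand": -0.4},
  {"dx": -1,"dy": -2,"dz": 127,"wx": 0,"wy": 0,"wz": 0,"hand": -0.2},
  {"dx": -1,"dy": -2,"dz": 127,"wx": 0,"wy": 0,"wz": 0,"hand": 0.0},
  {"dx": -1,"dy": -2,"dz": 127,"wx": 0,"wy": 0,"wz": 0,"hand": 0.3},
  {"dx": -1,"dy": -2,"dz": 127,"wx": 0,"wy": 0,"wz": 0,"hand": 0.6},
  {"dx": -1,"dy": -2,"dz": 127,"wx": 0,"wy": 0,"wz": 0,"hand": 1},
  {"dx": -1,"dy": -2,"dz": 127,"wx": 0,"wy": 0,"wz": 0,"hand": 1},
], squeeze=30)

```text
time: 8.15
tool_pos: [0.4482, 0.1347, 0.0352]
ee_rot: [0.002, -0.611, 0.791, -0.0]
force: [-0.8, -0.4, 6.9]
grip_width: 0.0272
```

Request:
drive_tool([
  {"dx": 0,"dy": 0,"dz": -15,"wx": 0,"wy": 0,"wz": 0,"hand": 1},
  {"dx": 0,"dy": 0,"dz": -50,"wx": 0,"wy": 0,"wz": 0,"hand": 1},
  {"dx": 0,"dy": 0,"dz": -85,"wx": 0,"wy": 0,"wz": 0,"hand": 1},
  {"dx": 0,"dy": 0,"dz": -100,"wx": 0,"wy": 0,"wz": 0,"hand": 1},
  {"dx": 0,"dy": 0,"dz": -100,"wx": 0,"wy": 0,"wz": 0,"hand": 1},
])

```text
time: 8.65
tool_pos: [0.448, 0.1348, 0.1362]
ee_rot: [0.003, -0.611, 0.792, -0.0]
force: [0.5, 0.2, -0.7]
grip_width: 0.0269
```

```bash
python3 -c "
from h import *
delta(627.5,-28.2,135,165.2)
"
```

```text
t 8.65 pos [448.  134.8 136.2] jaw 165.3 tilt z [ 0.005  0.004 -1.   ] F [ 0.5  0.2 -0.7] w 26.9 j6 -0.90
dxyz [ 112.2 -214.9    1.5] w [-0.22  0.27  0.12]
```

Request:
drive_tool([
  {"dx": 18,"dy": -36,"dz": 0,"wx": 0,"wy": 0,"wz": 0,"hand": 1},
  {"dx": 40,"dy": -76,"dz": 0,"wx": 0,"wy": 0,"wz": 0,"hand": 1},
  {"dx": 62,"dy": -118,"dz": 0,"wx": 0,"wy": 0,"wz": 0,"hand": 1},
  {"dx": 84,"dy": -160,"dz": 0,"wx": 0,"wy": 0,"wz": 0,"hand": 1},
  {"dx": 102,"dy": -196,"dz": 0,"wx": 0,"wy": 0,"wz": 0,"hand": 1},
  {"dx": 112,"dy": -215,"dz": 0,"wx": 0,"wy": 0,"wz": 0,"hand": 1},
  {"dx": 112,"dy": -215,"dz": 0,"wx": 0,"wy": 0,"wz": 0,"hand": 1},
  {"dx": 112,"dy": -215,"dz": 0,"wx": 0,"wy": 0,"wz": 0,"hand": 1},
])

```text
time: 9.45
tool_pos: [0.6252, -0.0292, 0.1315]
ee_rot: [-0.002, -0.61, 0.792, 0.001]
force: [-0.2, 0.0, -0.7]
grip_width: 0.0271
```

```bash
python3 -c "
from h import *
f=ctrl.grab_frame('side');cv2.imwrite('pics/s7.png',cv2.resize(f['frame'][130:280,170:370],None,fx=4,fy=4))
delta(627.5,-28.2,43.5,165.2)
"
```

```text
t 9.50 pos [625.1 -28.7 132.1] jaw 165.3 tilt z [-0.003 -0.    -1.   ] F [-0.1  0.7 -0.6] w 27.1 j6 -0.47
dxyz [-1.1 -2.5 88.6] w [ 0.18 -0.05  0.09]
```

View pics/s7.png

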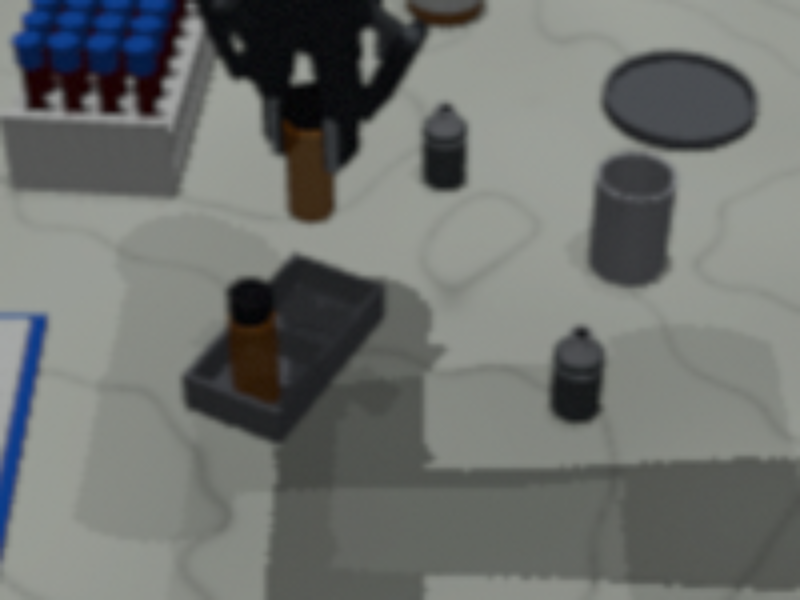

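Request:
drive_tool([
  {"dx": -1,"dy": -2,"dz": 40,"wx": 0,"wy": 0,"wz": 0,"hand": 1},
  {"dx": -1,"dy": -2,"dz": 72,"wx": 0,"wy": 0,"wz": 0,"hand": 1},
  {"dx": -1,"dy": -2,"dz": 86,"wx": 0,"wy": 0,"wz": 0,"hand": 1},
  {"dx": -1,"dy": -2,"dz": 88,"wx": 0,"wy": 0,"wz": 0,"hand": 1},
  {"dx": -1,"dy": -2,"dz": 89,"wx": 0,"wy": 0,"wz": 0,"hand": 1},
  {"dx": -1,"dy": -2,"dz": 90,"wx": 0,"wy": 0,"wz": 0,"hand": 1},
  {"dx": -1,"dy": -2,"dz": 90,"wx": 0,"wy": 0,"wz": 0,"hand": 1},
])

```text
time: 10.2
tool_pos: [0.6296, -0.0282, 0.0452]
ee_rot: [0.001, -0.611, 0.792, -0.001]
force: [0.5, 1.2, -1.0]
grip_width: 0.0271
```

```bash
python3 -c "
from h import *
f=ctrl.grab_frame('side');cv2.imwrite('pics/s8.png',cv2.resize(f['frame'][130:280,170:370],None,fx=4,fy=4))
delta(627.5,-28.2,39,165.2)
"
```

```text
t 10.25 pos [629.4 -28.3  45.1] jaw 165.3 tilt z [ 0.002  0.    -1.   ] F [-0.1  0.3 -0.6] w 26.9 j6 -0.47
dxyz [0.4 1.9 6.1] w [-0.13  0.06  0.11]
```

View pics/s8.png

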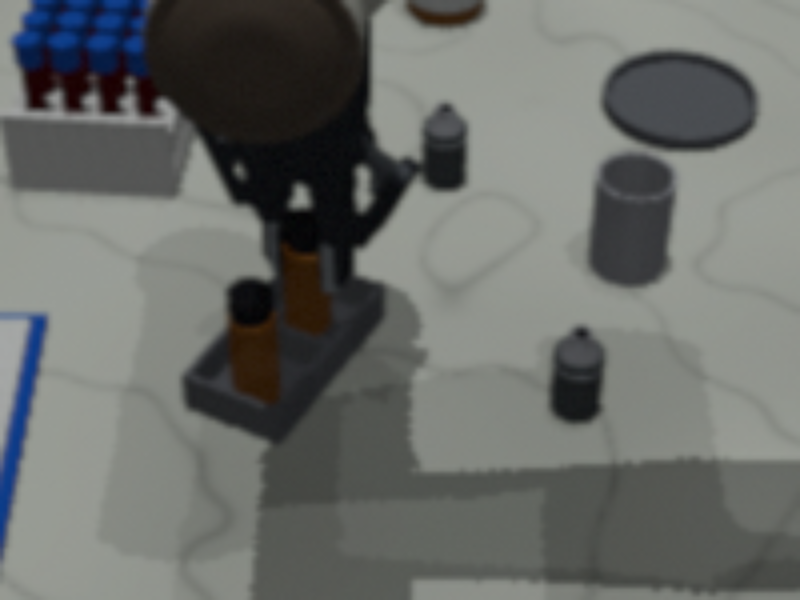

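Request:
drive_tool([
  {"dx": 0,"dy": 1,"dz": 1.5,"wx": 0,"wy": 0,"wz": 0,"hand": 1},
  {"dx": 0,"dy": 1,"dz": 3,"wx": 0,"wy": 0,"wz": 0,"hand": 1},
  {"dx": 0,"dy": 1,"dz": 4,"wx": 0,"wy": 0,"wz": 0,"hand": 1},
  {"dx": 0,"dy": 1,"dz": 4,"wx": 0,"wy": 0,"wz": 0,"hand": 1},
])

```text
time: 10.65
tool_pos: [0.6276, -0.0283, 0.0395]
ee_rot: [-0.0, -0.611, 0.792, 0.0]
force: [-0.5, 0.2, -1.2]
grip_width: 0.0273
```

Request:
drive_tool([
  {"dx": 0,"dy": 0,"dz": 1,"wx": 0,"wy": 0,"wz": 0,"hand": 1},
  {"dx": 0,"dy": 0,"dz": 2,"wx": 0,"wy": 0,"wz": 0,"hand": 1},
  {"dx": 0,"dy": 0,"dz": 2,"wx": 0,"wy": 0,"wz": 0,"hand": 1},
])

```text
time: 10.95
tool_pos: [0.6279, -0.0283, 0.0392]
ee_rot: [-0.0, -0.611, 0.792, -0.0]
force: [-2.2, 0.3, 7.0]
grip_width: 0.0273
```

Contact at 7 N. I'll release and go up.

Request:
drive_tool([
  {"dx": 0,"dy": 0,"dz": 0,"wx": 0,"wy": 0,"wz": 0,"hand": 0.2},
  {"dx": 0,"dy": 0,"dz": 0,"wx": 0,"wy": 0,"wz": 0,"hand": -0.2},
  {"dx": 0,"dy": 0,"dz": 0,"wx": 0,"wy": 0,"wz": 0,"hand": -0.4},
  {"dx": 0,"dy": 0,"dz": 0,"wx": 0,"wy": 0,"wz": 0,"hand": -0.4},
  {"dx": 0,"dy": 0,"dz": -25,"wx": 0,"wy": 0,"wz": 0,"hand": -0.4},
  {"dx": 0,"dy": 0,"dz": -70,"wx": 0,"wy": 0,"wz": 0,"hand": -0.4},
  {"dx": 0,"dy": 0,"dz": -105,"wx": 0,"wy": 0,"wz": 0,"hand": -0.4},
  {"dx": 0,"dy": 0,"dz": -110,"wx": 0,"wy": 0,"wz": 0,"hand": -0.4},
])

```text
time: 11.75
tool_pos: [0.6308, -0.028, 0.1533]
ee_rot: [0.004, -0.611, 0.791, -0.003]
force: [-0.3, -0.4, -0.4]
grip_width: 0.0595
```

```bash
python3 -c "
from h import *
f=ctrl.grab_frame('side');cv2.imwrite('pics/s9.png',cv2.resize(f['frame'][130:280,170:370],None,fx=4,fy=4))
delta(464.9,-2.4,140,195.2)
"
```

```text
t 11.80 pos [629.8 -28.  151.7] jaw 165.3 tilt z [ 0.007  0.001 -1.   ] F [-0.5  0.2  0.1] w 59.6 j6 -0.47
dxyz [ 17.1 166.   10.4] w [ -0.43   0.05 -29.88]
```

View pics/s9.png

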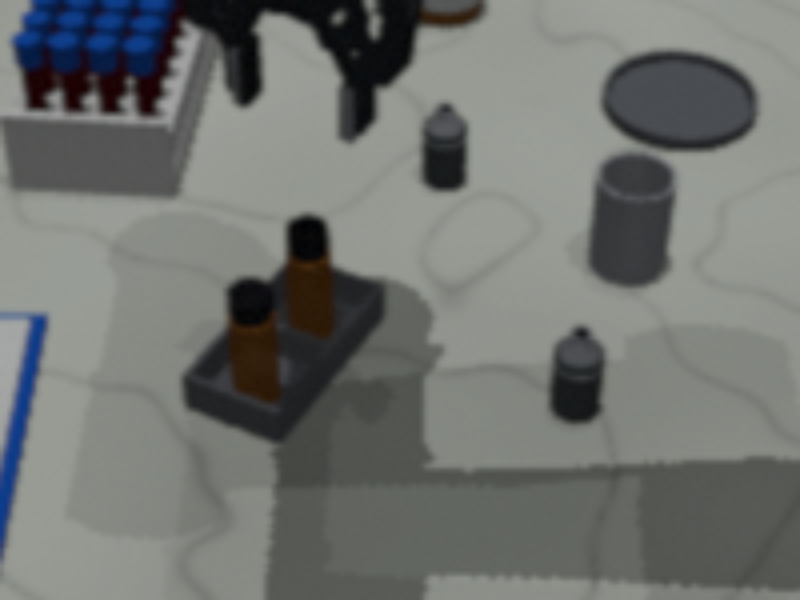

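Both vials are standing in the rack. Now the objective at (465,-2).

Request:
drive_tool([
  {"dx": 4,"dy": 40,"dz": 2,"wx": 0,"wy": 0,"wz": -6,"hand": -0.4},
  {"dx": 9,"dy": 85,"dz": 5,"wx": 0,"wy": 0,"wz": -14,"hand": -0.4},
  {"dx": 14,"dy": 130,"dz": 8,"wx": 0,"wy": 0,"wz": -22,"hand": -0.4},
  {"dx": 17,"dy": 160,"dz": 10,"wx": 0,"wy": 0,"wz": -30,"hand": -0.4},
  {"dx": 17,"dy": 166,"dz": 10,"wx": 0,"wy": 0,"wz": -30,"hand": -0.4},
  {"dx": 17,"dy": 166,"dz": 10,"wx": 0,"wy": 0,"wz": -30,"hand": -0.4},
  {"dx": 17,"dy": 166,"dz": 10,"wx": 0,"wy": 0,"wz": -30,"hand": -0.4},
])

```text
time: 12.5
tool_pos: [0.4639, -0.0024, 0.1376]
ee_rot: [-0.0, 0.795, -0.607, 0.0]
force: [0.3, 0.5, -0.5]
grip_width: 0.0596
```

```bash
python3 -c "
from h import *
f=ctrl.grab_frame('wrist');cv2.imwrite('pics/w10.png',f['frame'])
print(proj(f,[[.4649,-.0024,.058],[.4649,-.0024,0]]))
delta(464.9,-2.4,15,195.2)
"
```

```text
[[278.9383261  218.75901331]
 [279.41994939 198.95133887]]
t 12.55 pos [464.1  -2.4 137.5] jaw -164.7 tilt z [ 0. -0. -1.] F [ 0.9  0.5 -0.1] w 59.9 j6 -0.08
dxyz [  0.2  -0.7 122.5] w [-0.02 -0.01  0.05]
```

View pics/w10.png

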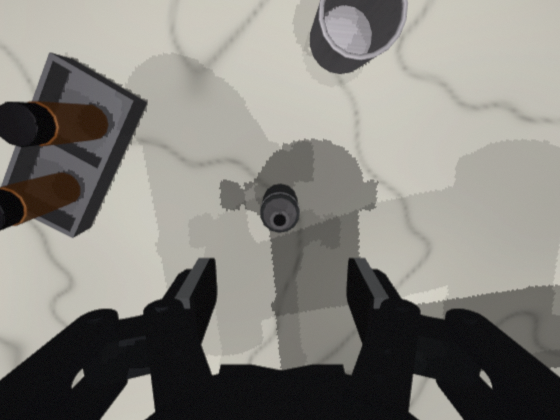

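The nose is at (280,219), as predicted. I'll descend and grip with the tips at 15 mm.

Request:
drive_tool([
  {"dx": 0,"dy": -0.5,"dz": 45,"wx": 0,"wy": 0,"wz": 0,"hand": -0.4},
  {"dx": 0,"dy": -0.5,"dz": 88,"wx": 0,"wy": 0,"wz": 0,"hand": -0.4},
  {"dx": 0,"dy": -0.5,"dz": 114,"wx": 0,"wy": 0,"wz": 0,"hand": -0.4},
  {"dx": 0,"dy": -0.5,"dz": 122,"wx": 0,"wy": 0,"wz": 0,"hand": -0.4},
  {"dx": 0,"dy": -0.5,"dz": 122,"wx": 0,"wy": 0,"wz": 0,"hand": -0.2},
  {"dx": 0,"dy": -0.5,"dz": 122,"wx": 0,"wy": 0,"wz": 0,"hand": 0.0},
  {"dx": 0,"dy": -0.5,"dz": 122,"wx": 0,"wy": 0,"wz": 0,"hand": 0.3},
  {"dx": 0,"dy": -0.5,"dz": 122,"wx": 0,"wy": 0,"wz": 0,"hand": 0.6},
  {"dx": 0,"dy": -0.5,"dz": 122,"wx": 0,"wy": 0,"wz": 0,"hand": 1},
  {"dx": 0,"dy": -0.5,"dz": 122,"wx": 0,"wy": 0,"wz": 0,"hand": 1},
], squeeze=35)

```text
time: 13.55
tool_pos: [0.4649, -0.002, 0.0172]
ee_rot: [-0.002, 0.795, -0.606, 0.001]
force: [-0.7, 0.2, 6.7]
grip_width: 0.0295
```

Request:
drive_tool([
  {"dx": 0,"dy": 0,"dz": -15,"wx": 0,"wy": 0,"wz": 0,"hand": 1},
  {"dx": 0,"dy": 0,"dz": -45,"wx": 0,"wy": 0,"wz": 0,"hand": 1},
  {"dx": 0,"dy": 0,"dz": -70,"wx": 0,"wy": 0,"wz": 0,"hand": 1},
  {"dx": 0,"dy": 0,"dz": -75,"wx": 0,"wy": 0,"wz": 0,"hand": 1},
  {"dx": 0,"dy": 0,"dz": -75,"wx": 0,"wy": 0,"wz": 0,"hand": 1},
])

```text
time: 14.05
tool_pos: [0.4633, -0.0022, 0.0913]
ee_rot: [-0.001, 0.795, -0.607, 0.0]
force: [0.2, 0.0, -1.0]
grip_width: 0.0289
```

```bash
python3 -c "
from h import *
delta(434.6,322.4,95,195.2)
f=ctrl.grab_frame('wrist');cv2.imwrite('pics/w11.png',f['frame'])
"
```

```text
t 14.05 pos [463.3  -2.2  91.3] jaw -164.7 tilt z [ 0.002  0.001 -1.   ] F [ 0.2  0.  -1. ] w 28.9 j6 -0.08
dxyz [-320.7  -57.8   -3.4] w [-0.11  0.03  0.08]
```

View pics/w11.png

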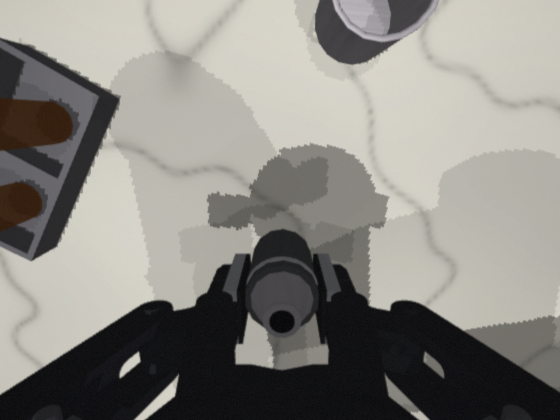

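The objective is held. Moving to the far half of the tray.

Request:
drive_tool([
  {"dx": -30,"dy": -5,"dz": -1,"wx": 0,"wy": 0,"wz": 0,"hand": 1},
  {"dx": -70,"dy": -12,"dz": -3,"wx": 0,"wy": 0,"wz": 0,"hand": 1},
  {"dx": -115,"dy": -20,"dz": -3,"wx": 0,"wy": 0,"wz": 0,"hand": 1},
  {"dx": -160,"dy": -28,"dz": -3,"wx": 0,"wy": 0,"wz": 0,"hand": 1},
  {"dx": -205,"dy": -37,"dz": -3,"wx": 0,"wy": 0,"wz": 0,"hand": 1},
  {"dx": -250,"dy": -45,"dz": -3,"wx": 0,"wy": 0,"wz": 0,"hand": 1},
  {"dx": -290,"dy": -53,"dz": -3,"wx": 0,"wy": 0,"wz": 0,"hand": 1},
  {"dx": -315,"dy": -57,"dz": -3,"wx": 0,"wy": 0,"wz": 0,"hand": 1},
  {"dx": -321,"dy": -58,"dz": -3,"wx": 0,"wy": 0,"wz": 0,"hand": 1},
  {"dx": -321,"dy": -58,"dz": -3,"wx": 0,"wy": 0,"wz": 0,"hand": 1},
])

```text
time: 15.1
tool_pos: [0.4336, 0.3223, 0.0919]
ee_rot: [0.002, 0.795, -0.606, -0.0]
force: [-0.4, -0.4, -1.3]
grip_width: 0.0288
```

Request:
drive_tool([
  {"dx": 0,"dy": 0,"dz": 0,"wx": 0,"wy": 0,"wz": 0,"hand": 1},
  {"dx": 0,"dy": 0,"dz": 0,"wx": 0,"wy": 0,"wz": 0,"hand": 1},
])

```text
time: 15.3
tool_pos: [0.4344, 0.3209, 0.0932]
ee_rot: [0.001, 0.794, -0.607, -0.0]
force: [0.6, 0.2, -0.1]
grip_width: 0.0289
```

```bash
python3 -c "
from h import *
f=ctrl.grab_frame('wrist');cv2.imwrite('pics/w12.png',f['frame'])
f=ctrl.grab_frame('side');cv2.imwrite('pics/s12.png',cv2.resize(f['frame'][270:420,200:400],None,fx=4,fy=4))
delta(434.6,322.4,25,195.2)
"
```

```text
t 15.40 pos [434.7 321.3  93.7] jaw -164.8 tilt z [-0. -0. -1.] F [ 0.2 -0.6 -0.8] w 28.9 j6 -0.67
dxyz [-1.1 -0.2 68.7] w [ 0.03 -0.02  0.02]
```

View pics/w12.png

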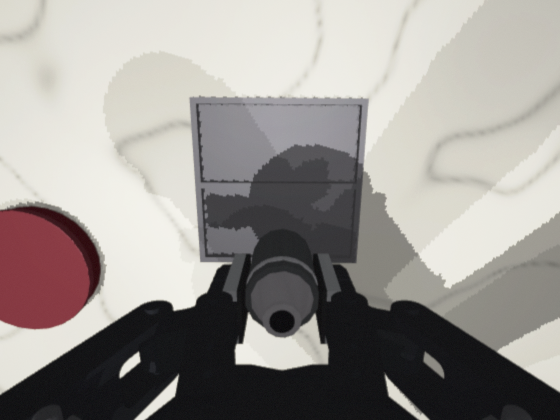

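View pics/s12.png

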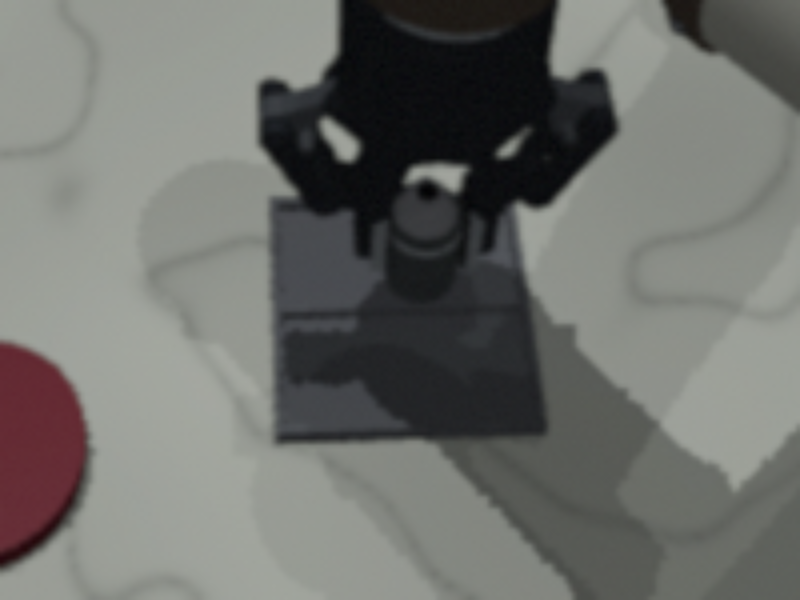

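The tray looks as predicted. I'll lower it.

Request:
drive_tool([
  {"dx": -1,"dy": 0,"dz": 30,"wx": 0,"wy": 0,"wz": 0,"hand": 1},
  {"dx": -1,"dy": 0,"dz": 55,"wx": 0,"wy": 0,"wz": 0,"hand": 1},
  {"dx": -1,"dy": 0,"dz": 66,"wx": 0,"wy": 0,"wz": 0,"hand": 1},
  {"dx": -1,"dy": 0,"dz": 69,"wx": 0,"wy": 0,"wz": 0,"hand": 1},
  {"dx": -1,"dy": 0,"dz": 70,"wx": 0,"wy": 0,"wz": 0,"hand": 1},
  {"dx": -1,"dy": 0,"dz": 70,"wx": 0,"wy": 0,"wz": 0,"hand": 1},
])

```text
time: 16.0
tool_pos: [0.4349, 0.324, 0.0247]
ee_rot: [-0.001, 0.795, -0.607, 0.0]
force: [0.8, -0.0, -0.4]
grip_width: 0.0288
```

Request:
drive_tool([
  {"dx": 0,"dy": 0,"dz": 1,"wx": 0,"wy": 0,"wz": 0,"hand": 1},
  {"dx": 0,"dy": 0,"dz": 1,"wx": 0,"wy": 0,"wz": 0,"hand": 1},
])

```text
time: 16.2
tool_pos: [0.4346, 0.3238, 0.0234]
ee_rot: [-0.001, 0.795, -0.607, 0.0]
force: [-0.2, -0.4, -0.9]
grip_width: 0.029
```

Request:
drive_tool([
  {"dx": 0,"dy": 0,"dz": 1,"wx": 0,"wy": 0,"wz": 0,"hand": 1},
  {"dx": 0,"dy": 0,"dz": 2,"wx": 0,"wy": 0,"wz": 0,"hand": 1},
  {"dx": 0,"dy": 0,"dz": 2,"wx": 0,"wy": 0,"wz": 0,"hand": 1},
])

```text
time: 16.5
tool_pos: [0.4344, 0.3237, 0.0212]
ee_rot: [-0.0, 0.795, -0.607, 0.0]
force: [-1.3, -0.3, 4.6]
grip_width: 0.0288
```

Contact at 4.6 N and z = 21. I'll release and go up.

Request:
drive_tool([
  {"dx": 0,"dy": 0,"dz": 0,"wx": 0,"wy": 0,"wz": 0,"hand": 0.2},
  {"dx": 0,"dy": 0,"dz": 0,"wx": 0,"wy": 0,"wz": 0,"hand": -0.2},
  {"dx": 0,"dy": 0,"dz": 0,"wx": 0,"wy": 0,"wz": 0,"hand": -0.4},
  {"dx": 0,"dy": 0,"dz": 0,"wx": 0,"wy": 0,"wz": 0,"hand": -0.4},
  {"dx": 0,"dy": 0,"dz": -25,"wx": 0,"wy": 0,"wz": 0,"hand": -0.4},
  {"dx": 0,"dy": 0,"dz": -70,"wx": 0,"wy": 0,"wz": 0,"hand": -0.4},
  {"dx": 0,"dy": 0,"dz": -115,"wx": 0,"wy": 0,"wz": 0,"hand": -0.4},
  {"dx": 0,"dy": 0,"dz": -130,"wx": 0,"wy": 0,"wz": 0,"hand": -0.4},
])

```text
time: 17.3
tool_pos: [0.4362, 0.3254, 0.1558]
ee_rot: [-0.004, 0.795, -0.606, 0.001]
force: [0.7, 0.5, 1.0]
grip_width: 0.0597
```

```bash
python3 -c "
from h import *
f=ctrl.grab_frame('side');cv2.imwrite('pics/s13.png',cv2.resize(f['frame'][270:420,200:400],None,fx=4,fy=4))
delta(583.7,-194,150,165.2)
"
```

```text
t 17.35 pos [436.4 325.6 156.5] jaw -164.6 tilt z [ 0.007  0.008 -1.   ] F [0.2 0.6 0.2] w 59.7 j6 -0.67
dxyz [540.1  -4.4   3.6] w [-0.42  0.44 30.16]
```

View pics/s13.png

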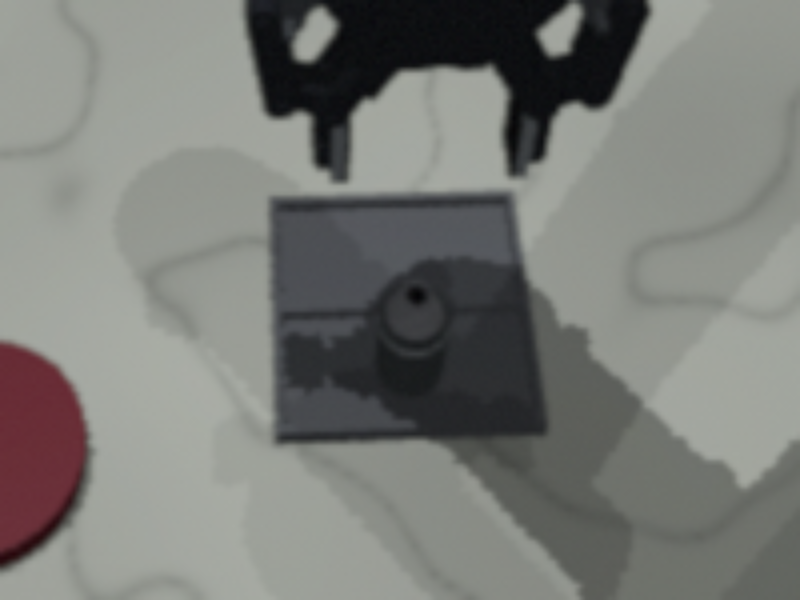

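The first objective is standing in the far half. Now I'll go to the second one, keeping the jaw angle.

Request:
drive_tool([
  {"dx": 45,"dy": 0,"dz": 0,"wx": 0,"wy": 0,"wz": 0,"hand": -0.4},
  {"dx": 95,"dy": -1,"dz": 0,"wx": 0,"wy": 0,"wz": 0,"hand": -0.4},
  {"dx": 145,"dy": -1,"dz": 0,"wx": 0,"wy": 0,"wz": 0,"hand": -0.4},
  {"dx": 195,"dy": -2,"dz": 0,"wx": 0,"wy": 0,"wz": 0,"hand": -0.4},
  {"dx": 245,"dy": -2,"dz": 0,"wx": 0,"wy": 0,"wz": 0,"hand": -0.4},
  {"dx": 295,"dy": -3,"dz": 0,"wx": 0,"wy": 0,"wz": 0,"hand": -0.4},
  {"dx": 345,"dy": -3,"dz": 0,"wx": 0,"wy": 0,"wz": 0,"hand": -0.4},
  {"dx": 395,"dy": -3,"dz": 0,"wx": 0,"wy": 0,"wz": 0,"hand": -0.4},
  {"dx": 440,"dy": -4,"dz": 0,"wx": 0,"wy": 0,"wz": 0,"hand": -0.4},
  {"dx": 480,"dy": -4,"dz": 0,"wx": 0,"wy": 0,"wz": 0,"hand": -0.4},
])

```text
time: 18.35
tool_pos: [0.5647, -0.1408, 0.1498]
ee_rot: [0.0, 0.795, -0.607, -0.001]
force: [0.4, 0.4, -0.3]
grip_width: 0.0599
```

Request:
drive_tool([
  {"dx": 35,"dy": 0,"dz": 0,"wx": 0,"wy": 0,"wz": 0,"hand": -0.4},
  {"dx": 60,"dy": 0,"dz": 5,"wx": 0,"wy": 0,"wz": 0,"hand": -0.4},
  {"dx": 60,"dy": 0,"dz": 5,"wx": 0,"wy": 0,"wz": 0,"hand": -0.4},
  {"dx": 60,"dy": 0,"dz": 5,"wx": 0,"wy": 0,"wz": 0,"hand": -0.4},
])

```text
time: 18.75
tool_pos: [0.58, -0.1966, 0.1444]
ee_rot: [0.0, 0.795, -0.607, -0.001]
force: [0.8, -0.7, -0.6]
grip_width: 0.0598
```

```bash
python3 -c "
from h import *
f=ctrl.grab_frame('wrist');cv2.imwrite('pics/w14.png',f['frame'])
print(proj(f,[[.5837,-.194,.058],[.5837,-.194,0]]))
delta(583.7,-194,15,195.2)
"
```

```text
[[273.994161   218.24279923]
 [275.225125   198.91763622]]
t 18.80 pos [ 580.1 -196.   144.9] jaw -164.7 tilt z [-0.002  0.    -1.   ] F [ 0.1  0.4 -0.1] w 60.3 j6 0.33
dxyz [ -0.9  -4.1 129.9] w [0.08 0.05 0.09]
```

View pics/w14.png

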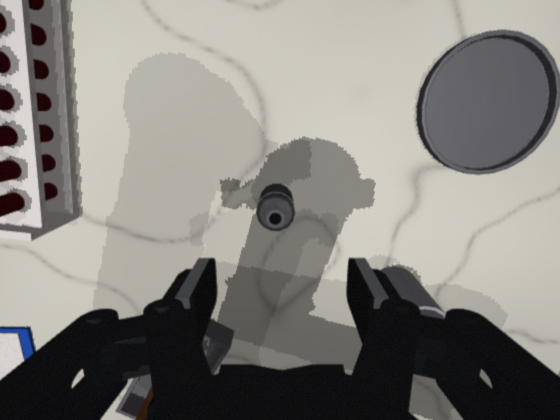

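The nose is at (275,218), again as predicted. Descending with dy -3.5 and gripping.

Request:
drive_tool([
  {"dx": -1,"dy": -3.5,"dz": 45,"wx": 0,"wy": 0,"wz": 0,"hand": -0.4},
  {"dx": -1,"dy": -3.5,"dz": 92,"wx": 0,"wy": 0,"wz": 0,"hand": -0.4},
  {"dx": -1,"dy": -3.5,"dz": 121,"wx": 0,"wy": 0,"wz": 0,"hand": -0.4},
  {"dx": -1,"dy": -3.5,"dz": 130,"wx": 0,"wy": 0,"wz": 0,"hand": -0.4},
  {"dx": -1,"dy": -3.5,"dz": 130,"wx": 0,"wy": 0,"wz": 0,"hand": -0.2},
  {"dx": -1,"dy": -3.5,"dz": 130,"wx": 0,"wy": 0,"wz": 0,"hand": 0.0},
  {"dx": -1,"dy": -3.5,"dz": 130,"wx": 0,"wy": 0,"wz": 0,"hand": 0.3},
  {"dx": -1,"dy": -3.5,"dz": 130,"wx": 0,"wy": 0,"wz": 0,"hand": 0.6},
  {"dx": -1,"dy": -3.5,"dz": 130,"wx": 0,"wy": 0,"wz": 0,"hand": 1},
  {"dx": -1,"dy": -3.5,"dz": 130,"wx": 0,"wy": 0,"wz": 0,"hand": 1},
], squeeze=35)

```text
time: 19.8
tool_pos: [0.5853, -0.1945, 0.0181]
ee_rot: [-0.001, 0.795, -0.606, 0.002]
force: [-1.0, 1.3, 6.1]
grip_width: 0.0291
```

Request:
drive_tool([
  {"dx": 0,"dy": 0,"dz": -15,"wx": 0,"wy": 0,"wz": 0,"hand": 1},
  {"dx": 0,"dy": 0,"dz": -55,"wx": 0,"wy": 0,"wz": 0,"hand": 1},
  {"dx": 0,"dy": 0,"dz": -95,"wx": 0,"wy": 0,"wz": 0,"hand": 1},
  {"dx": 0,"dy": 0,"dz": -125,"wx": 0,"wy": 0,"wz": 0,"hand": 1},
  {"dx": 0,"dy": 0,"dz": -125,"wx": 0,"wy": 0,"wz": 0,"hand": 1},
])

```text
time: 20.3
tool_pos: [0.5868, -0.1951, 0.1466]
ee_rot: [-0.003, 0.795, -0.606, 0.005]
force: [1.4, 0.3, -0.4]
grip_width: 0.0287
```

```bash
python3 -c "
from h import *
delta(449.2,268.4,140,195.2)
f=ctrl.grab_frame('wrist');cv2.imwrite('pics/w15.png',f['frame'])
"
```

```text
t 20.30 pos [ 586.8 -195.1  146.6] jaw -164.7 tilt z [ 0.011 -0.002 -1.   ] F [ 1.4  0.3 -0.4] w 28.7 j6 0.33
dxyz [-483.4   10.2    4.2] w [-0.6  -0.27  0.14]
```

View pics/w15.png

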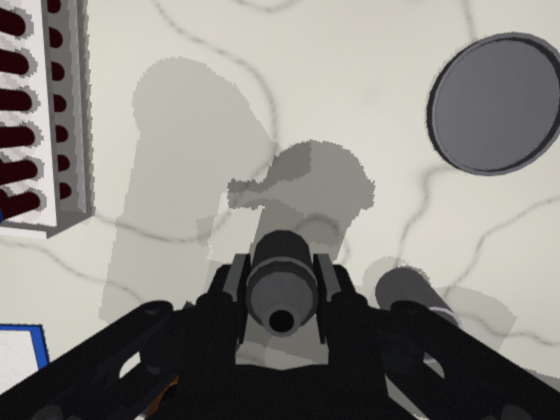

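Request:
drive_tool([
  {"dx": -25,"dy": 0,"dz": 0,"wx": 0,"wy": 0,"wz": 0,"hand": 1},
  {"dx": -65,"dy": 1,"dz": 0,"wx": 0,"wy": 0,"wz": 0,"hand": 1},
  {"dx": -110,"dy": 2,"dz": 0,"wx": 0,"wy": 0,"wz": 0,"hand": 1},
  {"dx": -160,"dy": 3,"dz": 0,"wx": 0,"wy": 0,"wz": 0,"hand": 1},
  {"dx": -210,"dy": 4,"dz": 0,"wx": 0,"wy": 0,"wz": 0,"hand": 1},
  {"dx": -260,"dy": 5,"dz": 0,"wx": 0,"wy": 0,"wz": 0,"hand": 1},
  {"dx": -310,"dy": 6,"dz": 0,"wx": 0,"wy": 0,"wz": 0,"hand": 1},
  {"dx": -360,"dy": 7,"dz": 0,"wx": 0,"wy": 0,"wz": 0,"hand": 1},
  {"dx": -410,"dy": 8,"dz": 0,"wx": 0,"wy": 0,"wz": 0,"hand": 1},
  {"dx": -450,"dy": 9,"dz": 0,"wx": 0,"wy": 0,"wz": 0,"hand": 1},
])

```text
time: 21.35
tool_pos: [0.4544, 0.2389, 0.1393]
ee_rot: [0.001, 0.795, -0.606, -0.0]
force: [1.4, 0.0, -1.6]
grip_width: 0.0292
```

Request:
drive_tool([
  {"dx": -24,"dy": 1,"dz": 15,"wx": 0,"wy": 0,"wz": 0,"hand": 1},
  {"dx": -33,"dy": 1,"dz": 40,"wx": 0,"wy": 0,"wz": 0,"hand": 1},
  {"dx": -33,"dy": 1,"dz": 50,"wx": 0,"wy": 0,"wz": 0,"hand": 1},
  {"dx": -33,"dy": 1,"dz": 50,"wx": 0,"wy": 0,"wz": 0,"hand": 1},
  {"dx": -33,"dy": 1,"dz": 50,"wx": 0,"wy": 0,"wz": 0,"hand": 1},
])

```text
time: 21.85
tool_pos: [0.4469, 0.268, 0.0906]
ee_rot: [0.0, 0.795, -0.607, 0.0]
force: [0.5, -0.2, -1.1]
grip_width: 0.0293
```

```bash
python3 -c "
from h import *
f=ctrl.grab_frame('side');cv2.imwrite('pics/s16.png',cv2.resize(f['frame'][250:400,200:400],None,fx=4,fy=4))
delta(449.2,268.4,25,195.2)
"
```

```text
t 21.90 pos [447.3 268.3  91.2] jaw -164.8 tilt z [ 0.001  0.    -1.   ] F [ 0.2  0.4 -1.5] w 29.1 j6 -0.59
dxyz [ 0.4 -1.9 66.2] w [-0.04  0.01  0.05]
```

View pics/s16.png

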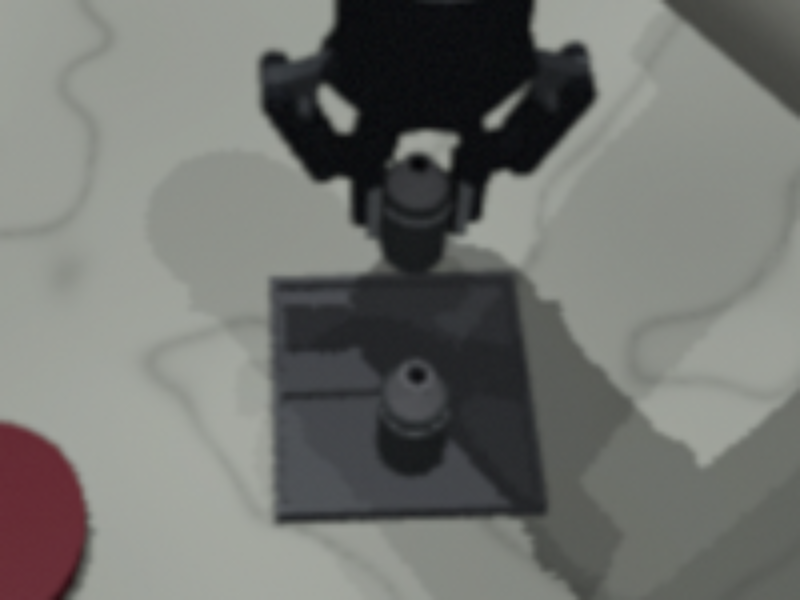

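Request:
drive_tool([
  {"dx": 0,"dy": -1.5,"dz": 30,"wx": 0,"wy": 0,"wz": 0,"hand": 1},
  {"dx": 0,"dy": -1.5,"dz": 53,"wx": 0,"wy": 0,"wz": 0,"hand": 1},
  {"dx": 0,"dy": -1.5,"dz": 63,"wx": 0,"wy": 0,"wz": 0,"hand": 1},
  {"dx": 0,"dy": -1.5,"dz": 66,"wx": 0,"wy": 0,"wz": 0,"hand": 1},
  {"dx": 0,"dy": -1.5,"dz": 67,"wx": 0,"wy": 0,"wz": 0,"hand": 1},
  {"dx": 0,"dy": -1.5,"dz": 67,"wx": 0,"wy": 0,"wz": 0,"hand": 1},
])

```text
time: 22.5
tool_pos: [0.4488, 0.2697, 0.0248]
ee_rot: [-0.001, 0.795, -0.607, 0.0]
force: [-0.5, 0.1, -0.7]
grip_width: 0.0288
```

Request:
drive_tool([
  {"dx": 0,"dy": 0,"dz": 1,"wx": 0,"wy": 0,"wz": 0,"hand": 1},
  {"dx": 0,"dy": 0,"dz": 2,"wx": 0,"wy": 0,"wz": 0,"hand": 1},
  {"dx": 0,"dy": 0,"dz": 2,"wx": 0,"wy": 0,"wz": 0,"hand": 1},
])

```text
time: 22.8
tool_pos: [0.4484, 0.2695, 0.0222]
ee_rot: [-0.001, 0.795, -0.607, 0.0]
force: [-0.2, 0.5, -0.4]
grip_width: 0.0291
```

Request:
drive_tool([
  {"dx": 0,"dy": 0,"dz": 1,"wx": 0,"wy": 0,"wz": 0,"hand": 1},
  {"dx": 0,"dy": 0,"dz": 1.5,"wx": 0,"wy": 0,"wz": 0,"hand": 1},
  {"dx": 0,"dy": 0,"dz": 1.5,"wx": 0,"wy": 0,"wz": 0,"hand": 1},
])

```text
time: 23.1
tool_pos: [0.4484, 0.2696, 0.0221]
ee_rot: [-0.001, 0.795, -0.606, 0.0]
force: [-3.6, -1.0, 10.6]
grip_width: 0.0289
```

Request:
drive_tool([
  {"dx": 0,"dy": 0,"dz": -0.7,"wx": 0,"wy": 0,"wz": 0,"hand": 1},
  {"dx": 0,"dy": 0,"dz": -0.7,"wx": 0,"wy": 0,"wz": 0,"hand": 0.2},
  {"dx": 0,"dy": 0,"dz": -0.7,"wx": 0,"wy": 0,"wz": 0,"hand": -0.2},
  {"dx": 0,"dy": 0,"dz": -0.7,"wx": 0,"wy": 0,"wz": 0,"hand": -0.4},
  {"dx": 0,"dy": 0,"dz": -0.7,"wx": 0,"wy": 0,"wz": 0,"hand": -0.4},
  {"dx": 0,"dy": 0,"dz": -25,"wx": 0,"wy": 0,"wz": 0,"hand": -0.4},
  {"dx": 0,"dy": 0,"dz": -70,"wx": 0,"wy": 0,"wz": 0,"hand": -0.4},
  {"dx": 0,"dy": 0,"dz": -115,"wx": 0,"wy": 0,"wz": 0,"hand": -0.5},
  {"dx": 0,"dy": 0,"dz": -130,"wx": 0,"wy": 0,"wz": 0,"hand": -0.7},
])

```text
time: 24.0
tool_pos: [0.4501, 0.2709, 0.155]
ee_rot: [-0.004, 0.795, -0.606, 0.001]
force: [1.2, -0.2, -0.1]
grip_width: 0.0728
```

```bash
python3 -c "
from h import *
f=ctrl.grab_frame('side');cv2.imwrite('pics/s17.png',cv2.resize(f['frame'][250:400,200:400],None,fx=4,fy=4))
delta(452.4,-136.2,150,195.2)
"
```

```text
t 24.05 pos [450.4 271.2 155.8] jaw -164.6 tilt z [ 0.008  0.007 -1.   ] F [0.6 0.5 2. ] w 72.5 j6 -0.58
dxyz [393.4 106.    3. ] w [-0.53  0.25  0.16]
```

View pics/s17.png

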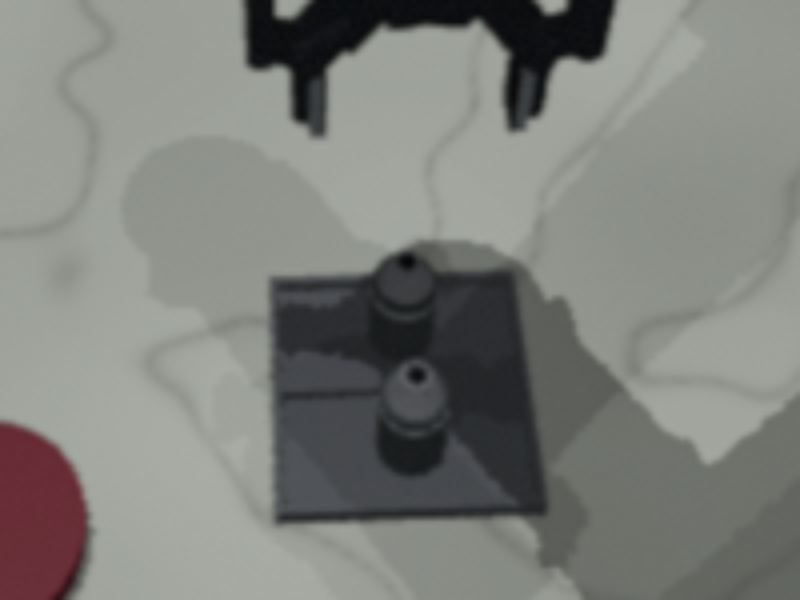

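Both objectives are in their halves. Now the beaker.

Request:
drive_tool([
  {"dx": 40,"dy": 11,"dz": 0,"wx": 0,"wy": 0,"wz": 0,"hand": -1},
  {"dx": 86,"dy": 23,"dz": 0,"wx": 0,"wy": 0,"wz": 0,"hand": -1},
  {"dx": 132,"dy": 36,"dz": 0,"wx": 0,"wy": 0,"wz": 0,"hand": -1},
  {"dx": 178,"dy": 48,"dz": 0,"wx": 0,"wy": 0,"wz": 0,"hand": -1},
  {"dx": 224,"dy": 60,"dz": 0,"wx": 0,"wy": 0,"wz": 0,"hand": -1},
  {"dx": 270,"dy": 73,"dz": 0,"wx": 0,"wy": 0,"wz": 0,"hand": -1},
  {"dx": 316,"dy": 85,"dz": 0,"wx": 0,"wy": 0,"wz": 0,"hand": -1},
  {"dx": 360,"dy": 97,"dz": 0,"wx": 0,"wy": 0,"wz": 0,"hand": -1},
  {"dx": 393,"dy": 106,"dz": 0,"wx": 0,"wy": 0,"wz": 0,"hand": -1},
  {"dx": 393,"dy": 106,"dz": 0,"wx": 0,"wy": 0,"wz": 0,"hand": -1},
])

```text
time: 25.05
tool_pos: [0.4487, -0.1409, 0.1492]
ee_rot: [0.001, 0.793, -0.609, -0.001]
force: [0.4, -0.3, 0.1]
grip_width: 0.0853
```

Request:
drive_tool([
  {"dx": 0,"dy": 0,"dz": 0,"wx": 0,"wy": 0,"wz": 0,"hand": -1},
  {"dx": 0,"dy": 0,"dz": 0,"wx": 0,"wy": 0,"wz": 0,"hand": -1},
])

```text
time: 25.25
tool_pos: [0.4493, -0.1373, 0.1498]
ee_rot: [0.0, 0.795, -0.606, -0.0]
force: [0.7, -0.1, -0.0]
grip_width: 0.0855
```

```bash
python3 -c "
from h import *
f=ctrl.grab_frame('wrist');cv2.imwrite('pics/w18.png',f['frame'])
print(proj(f,[[.4524,-.1362,.07],[.4524,-.1362,0]]))
delta(452.4,-136.2,25,195.2)
"
```

```text
[[275.45035522 219.39963506]
 [276.6794121  196.24237059]]
t 25.30 pos [ 449.5 -137.   149.9] jaw -164.6 tilt z [-0.001  0.    -1.   ] F [-1.1  0.4  0.1] w 84.9 j6 0.22
dxyz [ -0.   -3.1 124.9] w [0.03 0.02 0.18]
```

View pics/w18.png

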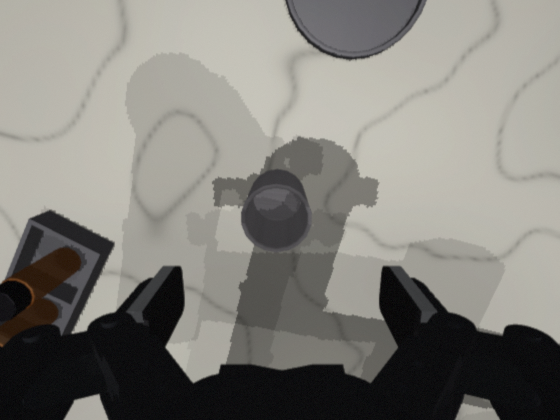

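The rim centre is at (276,218), as predicted. Descending and gripping.

Request:
drive_tool([
  {"dx": 0,"dy": -3,"dz": 40,"wx": 0,"wy": 0,"wz": 0,"hand": -1},
  {"dx": 0,"dy": -3,"dz": 82,"wx": 0,"wy": 0,"wz": 0,"hand": -1},
  {"dx": 0,"dy": -3,"dz": 115,"wx": 0,"wy": 0,"wz": 0,"hand": -1},
  {"dx": 0,"dy": -3,"dz": 125,"wx": 0,"wy": 0,"wz": 0,"hand": -1},
  {"dx": 0,"dy": -3,"dz": 125,"wx": 0,"wy": 0,"wz": 0,"hand": -0.8},
  {"dx": 0,"dy": -3,"dz": 125,"wx": 0,"wy": 0,"wz": 0,"hand": -0.5},
  {"dx": 0,"dy": -3,"dz": 125,"wx": 0,"wy": 0,"wz": 0,"hand": -0.2},
  {"dx": 0,"dy": -3,"dz": 125,"wx": 0,"wy": 0,"wz": 0,"hand": 0.2},
  {"dx": 0,"dy": -3,"dz": 125,"wx": 0,"wy": 0,"wz": 0,"hand": 0.6},
  {"dx": 0,"dy": -3,"dz": 125,"wx": 0,"wy": 0,"wz": 0,"hand": 1},
], squeeze=30)

```text
time: 26.3
tool_pos: [0.4539, -0.1369, 0.027]
ee_rot: [-0.001, 0.795, -0.606, 0.002]
force: [-1.4, 2.8, 7.1]
grip_width: 0.0511
```

Request:
drive_tool([
  {"dx": 0,"dy": 0,"dz": 0,"wx": 0,"wy": 0,"wz": 0,"hand": 1},
  {"dx": 0,"dy": 0,"dz": 0,"wx": 0,"wy": 0,"wz": 0,"hand": 1},
  {"dx": 0,"dy": 0,"dz": -15,"wx": 0,"wy": 0,"wz": 0,"hand": 1},
  {"dx": 0,"dy": 0,"dz": -45,"wx": 0,"wy": 0,"wz": 0,"hand": 1},
  {"dx": 0,"dy": 0,"dz": -60,"wx": 0,"wy": 0,"wz": 0,"hand": 1},
  {"dx": 0,"dy": 0,"dz": -60,"wx": 0,"wy": 0,"wz": 0,"hand": 1},
])

```text
time: 26.9
tool_pos: [0.4544, -0.1371, 0.0879]
ee_rot: [-0.002, 0.795, -0.607, 0.003]
force: [0.2, 0.2, -0.2]
grip_width: 0.0507
```

```bash
python3 -c "
from h import *
f=ctrl.grab_frame('side');cv2.imwrite('pics/s19.png',cv2.resize(f['frame'][100:250,250:450],None,fx=4,fy=4))
delta(438.2,-313.5,90,195.2)
"
```

```text
t 26.95 pos [ 453.1 -137.    86.4] jaw -164.7 tilt z [ 0.004  0.    -1.   ] F [-0.  -0.9 -1.7] w 50.9 j6 0.22
dxyz [166.3  60.9  -3.7] w [-0.2  -0.03  0.08]
```

View pics/s19.png

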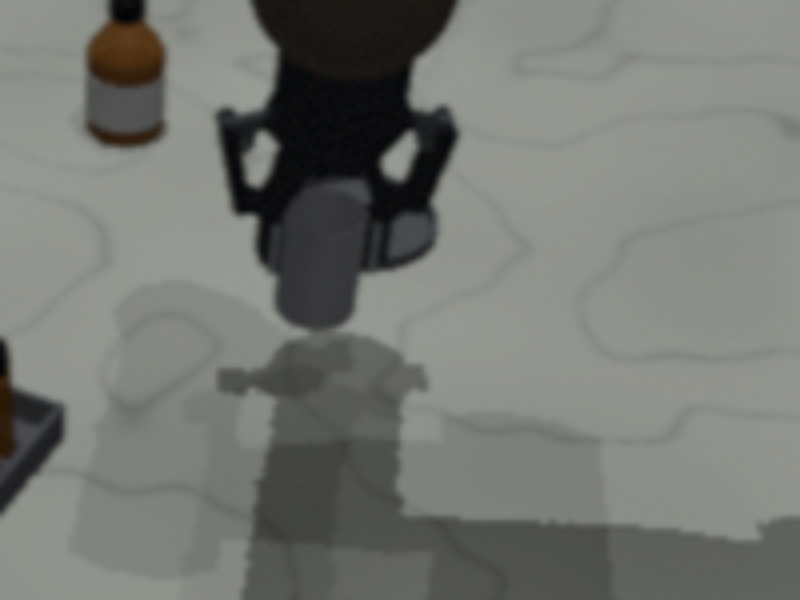

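The beaker is held. Moving over the dish.

Request:
drive_tool([
  {"dx": 25,"dy": 9,"dz": 0,"wx": 0,"wy": 0,"wz": 0,"hand": 1},
  {"dx": 60,"dy": 22,"dz": 0,"wx": 0,"wy": 0,"wz": 0,"hand": 1},
  {"dx": 100,"dy": 37,"dz": 0,"wx": 0,"wy": 0,"wz": 0,"hand": 1},
  {"dx": 140,"dy": 51,"dz": 0,"wx": 0,"wy": 0,"wz": 0,"hand": 1},
  {"dx": 160,"dy": 58,"dz": 0,"wx": 0,"wy": 0,"wz": 0,"hand": 1},
  {"dx": 166,"dy": 61,"dz": 0,"wx": 0,"wy": 0,"wz": 0,"hand": 1},
  {"dx": 166,"dy": 61,"dz": 0,"wx": 0,"wy": 0,"wz": 0,"hand": 1},
  {"dx": 166,"dy": 61,"dz": 0,"wx": 0,"wy": 0,"wz": 0,"hand": 1},
])

```text
time: 27.75
tool_pos: [0.4369, -0.3124, 0.0845]
ee_rot: [0.0, 0.795, -0.607, -0.001]
force: [0.7, 0.2, -0.5]
grip_width: 0.0508
```

```bash
python3 -c "
from h import *
f=ctrl.grab_frame('side');cv2.imwrite('pics/s20.png',cv2.resize(f['frame'][80:230,250:450],None,fx=4,fy=4))
f=ctrl.grab_frame('wrist');cv2.imwrite('pics/w20.png',f['frame'])
delta(438.2,-313.5,36,195.2)
"
```

```text
t 27.85 pos [ 437.4 -312.1   85. ] jaw -164.6 tilt z [-0.001  0.    -1.   ] F [-0.2 -0.4 -1.2] w 50.8 j6 0.59
dxyz [ 1.5 -0.4 49. ] w [0.02 0.03 0.18]
```

View pics/s20.png

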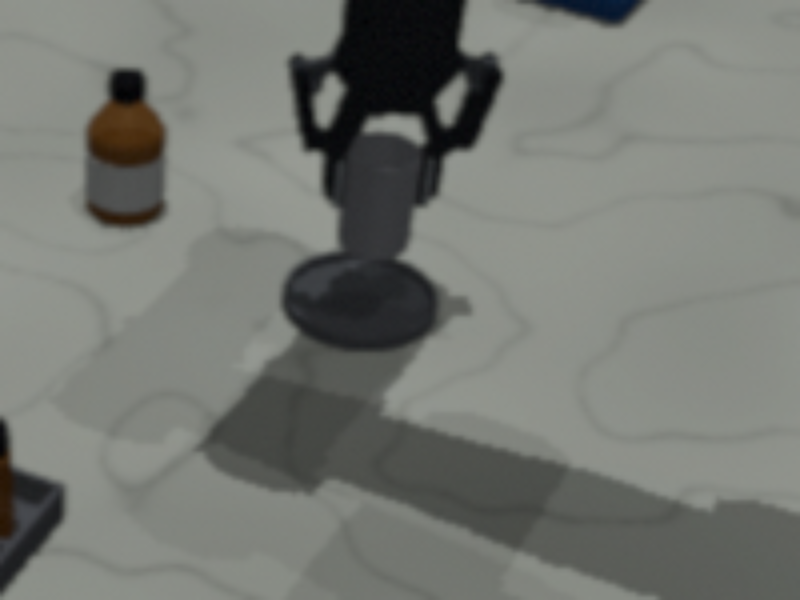

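View pics/w20.png

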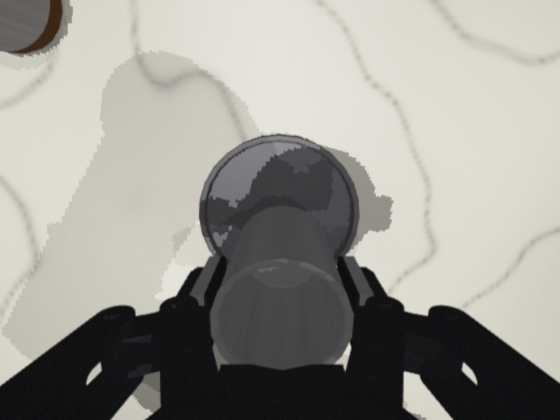

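The beaker is over the dish. I'll lower it; I expect contact near z = 31.

Request:
drive_tool([
  {"dx": 1,"dy": 0,"dz": 25,"wx": 0,"wy": 0,"wz": 0,"hand": 1},
  {"dx": 1,"dy": 0,"dz": 42,"wx": 0,"wy": 0,"wz": 0,"hand": 1},
  {"dx": 1,"dy": 0,"dz": 48,"wx": 0,"wy": 0,"wz": 0,"hand": 1},
  {"dx": 1,"dy": 0,"dz": 50,"wx": 0,"wy": 0,"wz": 0,"hand": 1},
  {"dx": 1,"dy": 0,"dz": 50,"wx": 0,"wy": 0,"wz": 0,"hand": 1},
])

```text
time: 28.35
tool_pos: [0.4383, -0.314, 0.0356]
ee_rot: [-0.0, 0.795, -0.606, 0.0]
force: [0.6, -0.4, -0.7]
grip_width: 0.0509
```

Request:
drive_tool([
  {"dx": 0,"dy": 0,"dz": 1,"wx": 0,"wy": 0,"wz": 0,"hand": 1},
  {"dx": 0,"dy": 0,"dz": 2,"wx": 0,"wy": 0,"wz": 0,"hand": 1},
  {"dx": 0,"dy": 0,"dz": 2,"wx": 0,"wy": 0,"wz": 0,"hand": 1},
])

```text
time: 28.65
tool_pos: [0.4379, -0.3143, 0.0336]
ee_rot: [-0.0, 0.795, -0.607, 0.0]
force: [0.1, 0.5, 0.3]
grip_width: 0.0507
```

Request:
drive_tool([
  {"dx": 0,"dy": 0,"dz": 1,"wx": 0,"wy": 0,"wz": 0,"hand": 1},
  {"dx": 0,"dy": 0,"dz": 1.5,"wx": 0,"wy": 0,"wz": 0,"hand": 1},
  {"dx": 0,"dy": 0,"dz": 1.5,"wx": 0,"wy": 0,"wz": 0,"hand": 1},
])

```text
time: 28.95
tool_pos: [0.4377, -0.3142, 0.0316]
ee_rot: [0.0, 0.795, -0.607, -0.0]
force: [0.6, -0.2, -0.5]
grip_width: 0.0506
```

Request:
drive_tool([
  {"dx": 0,"dy": 0,"dz": 0.5,"wx": 0,"wy": 0,"wz": 0,"hand": 1},
  {"dx": 0,"dy": 0,"dz": 1,"wx": 0,"wy": 0,"wz": 0,"hand": 1},
  {"dx": 0,"dy": 0,"dz": 1,"wx": 0,"wy": 0,"wz": 0,"hand": 1},
])

```text
time: 29.25
tool_pos: [0.4378, -0.3143, 0.0312]
ee_rot: [0.0, 0.795, -0.607, 0.0]
force: [-1.5, 0.9, 3.5]
grip_width: 0.0504
```

Contact at 3.5 N. I'll release, then rise well clear.

Request:
drive_tool([
  {"dx": 0,"dy": 0,"dz": 0,"wx": 0,"wy": 0,"wz": 0,"hand": -0.3},
  {"dx": 0,"dy": 0,"dz": 0,"wx": 0,"wy": 0,"wz": 0,"hand": -0.6},
  {"dx": 0,"dy": 0,"dz": 0,"wx": 0,"wy": 0,"wz": 0,"hand": -1},
  {"dx": 0,"dy": 0,"dz": 0,"wx": 0,"wy": 0,"wz": 0,"hand": -1},
  {"dx": 0,"dy": 0,"dz": -25,"wx": 0,"wy": 0,"wz": 0,"hand": -1},
  {"dx": 0,"dy": 0,"dz": -70,"wx": 0,"wy": 0,"wz": 0,"hand": -1},
  {"dx": 0,"dy": 0,"dz": -115,"wx": 0,"wy": 0,"wz": 0,"hand": -1},
  {"dx": 0,"dy": 0,"dz": -160,"wx": 0,"wy": 0,"wz": 0,"hand": -1},
  {"dx": 0,"dy": 0,"dz": -180,"wx": 0,"wy": 0,"wz": 0,"hand": -1},
  {"dx": 0,"dy": 0,"dz": -180,"wx": 0,"wy": 0,"wz": 0,"hand": -1},
])

```text
time: 30.25
tool_pos: [0.4396, -0.3151, 0.2148]
ee_rot: [-0.001, 0.795, -0.606, 0.004]
force: [0.6, -0.7, -0.1]
grip_width: 0.0857
```

```bash
python3 -c "
from h import *
f=ctrl.grab_frame('side');cv2.imwrite('pics/s21.png',cv2.resize(f['frame'][100:400,170:420],None,fx=2,fy=2))
f=ctrl.grab_frame('top');cv2.imwrite('pics/t21.png',cv2.resize(f['frame'][140:300,95:465],None,fx=2.1,fy=2.1))
s=ctrl.get_state();print(s['time'],s['force'],s['tool_pos'])
"
```

```text
30.35 [-0.42918291  0.3198655  -0.34871679] [ 0.437388   -0.31389172  0.21040394]
```

View pics/s21.png

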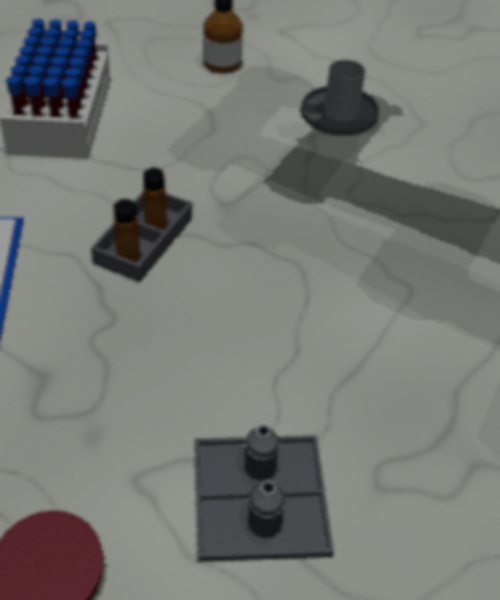

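View pics/t21.png

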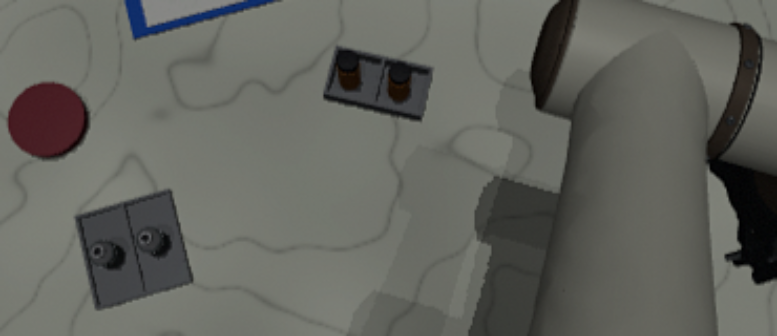

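All five pieces look placed. I'll take one close look at the beaker and the vials before handing in.

```bash
python3 -c "
from h import *
f=ctrl.grab_frame('wrist');a=f['frame'];print(proj(f,[[.4378,-.3143,.074],[.4378,-.3143,.004]]))
s=ctrl.grab_frame('side');b=s['frame']
print(proj(s,[[.4378,-.3143,.074],[.4378,-.3143,.004],[.6435,.0285,.084],[.6435,.0285,.004],[.628,-.0283,.084],[.628,-.0283,.004]])-[240,120])
b=cv2.resize(b[120:260,200:380],None,fx=3,fy=3)
c=np.zeros((420,560+540,3),np.uint8);c[:,:560]=a;c[:,560:]=b[:420]
cv2.imwrite('pics/f22.png',cv2.resize(c,(800,305)))
cv2.imwrite('pics/f22b.png',b)
"
```

```text
[[280.07999798 198.90256824]
 [280.3182539  183.15672352]]
[[102.8405216   14.13161922]
 [ 99.93479596  35.37001856]
 [ -6.92890697  80.68235368]
 [ -5.02935986 106.65477565]
 [  6.8352288   65.77297546]
 [  7.94595925  91.55007381]]
```

View pics/f22.png

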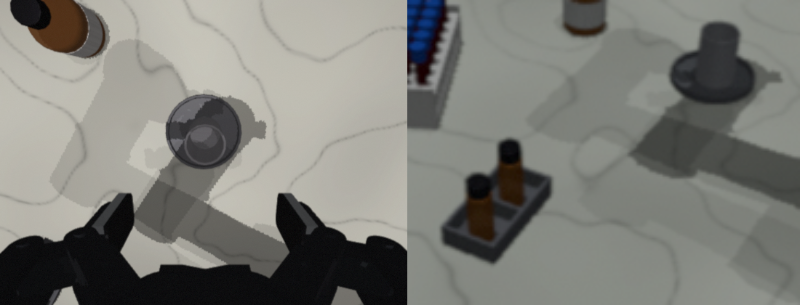

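View pics/f22b.png

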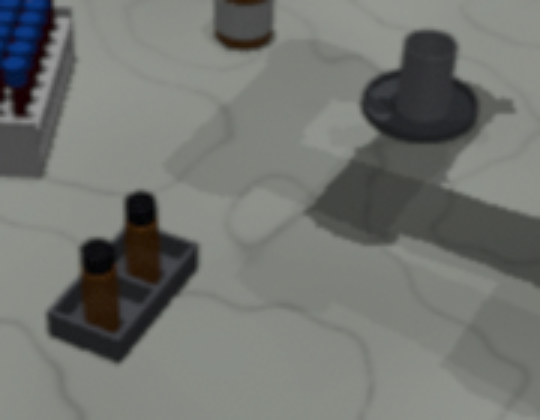

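The leans in the picture match the perspective of upright pieces: about 2 px for the vials and 3 px for the beaker. Everything is flat in its tray, so I'll hand it in.

```bash
python3 -c "
from cell import ctrl
print(ctrl.close_job())"
```

```text
the job is handed in; nothing more can be done
None
```

The job is handed in after about 30 s of the 120 s allowed. Both vials stand in the rack, one per bay, and both objectives stand in the square tray, one on each side of the bar. The beaker stands in the round dish. I placed them in the order you gave.

- **Setting down:** I lowered each piece until it touched the tray floor, at about 3.5 to 11 N, and only then released it.
- **Last checks:** The top, side and wrist pictures showed each piece in its tray. The vials and beaker leaned in the side view only as much as an upright piece should, and the objectives looked upright too. The gripper was open and well clear above the dish. I never moved or touched the bottle or the petri dish.
- **Disagreements:** The two estimates of the rack's centre differed by about 5 mm, so I aimed at their average; each bay leaves 14 mm to spare on every side. Tool position readings also wandered by up to about 3 mm between readings.
- **Failed calls:** The first two move calls were refused because each row needs all seven numbers. They moved nothing.

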